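# Set a tile for firing and rack the porcelain rods

### The arm

A 6-joint arm with a two-finger parallel gripper is mounted at the origin on the work surface. World frame = base frame: x ahead of the robot, y to its left, z up, the work surface at z = 0. Lengths are in m, angles in rad, forces in N, time in s.
With the tool pointing down it reaches from about 0.3 to 0.875 m from the base axis. Payload 4.2 kg.
Tool frame: the origin (TCP) lies midway between the tips of the shut fingers; the grasp point (between the pads) lies 19 mm behind it (bot.tcp_to_grasp is the distance from the TCP to the grasp point, in m); z points along the fingers, y is the line along which they close (so a half turn about z gives the same grasp; the last joint's range is limited). The gripper opens to 85 mm and grips with 20 to 120 N. Pads are 22 mm wide; open, the fingers measure 114 mm over their backs; the gripper's body (76 mm by 85 mm) begins 54 mm behind the grasp point. The pads swing forward as they close: fully open they stand 13 mm farther back than shut.
Start: joints at [1.285, 0.32, 1.565, -0, 1.257, -0.02], TCP at [0.151, 0.555, 0.231] pointing down, gripper open.
Joint ranges: [-3.11, 3.11], [-0.84, 2.01], [0.21, 2.61], [-1.34, 4.49], [0.05, 2.63], [-2.56, 2.56]. Speed limits (rad/s): [2.57, 2.57, 3.14, 3.14, 3.14, 3.14].

### API

Orientations are given as a unit quaternion [w, x, y, z].
In Python, from workcell import bot gives the robot as it stands.
- The arm moves only by the tool play_rows, never from a script. Its argument "series" is a list of rows, each a list of 7 numbers: the shift along the tool's x, y, z in m, then the turn, a rotation vector about the tool's x, y, z in degrees, then the opening, from 0 (shut) to 1 (fully open). In form: [[dx, dy, dz, ax, ay, az, hand], ...]. A call has 1 to 8 rows; each row shifts and turns the commanded pose from where the row before left it, along the tool's axes as they then stand; what a row does not reach is not made up. A row lasts 1/12 s, in which the tool goes at most 41.7 mm and 7.16 degrees, less where a joint would pass 70% of its speed; a pose out of reach is approached as far as the arm can. A call is refused whole if a number of a shift passes 0.0417 or a number of a turn 7.16, either way. A call with a gripper value outside its range is refused whole. The fingers move at their own pace and stop on an object; "newtons" is the grip in N (left out, the last holds). Time passes only in rows, so rows that do not move let the fingers close. It gives the time, the measured TCP pose, the force, the opening and the grip force at its end, in the units of the state.
- bot.state(): the state, without advancing time (a new reading comes with each control period).
- bot.snapshot(name): name is "side" or "top" or "wrist"; returns a dict with "image" (400x640x3 uint8, red, green, blue), "range_z" (400x640 float32, m along the optical axis (not along the pixel's ray), 0 where there is no reading), "camera_matrix" (3x3 intrinsics, pixels), "dist_coeffs" ([k1, k2, p1, p2, k3] as OpenCV has them; the pictures are not rectified), "pose" (4x4, takes a point from camera to world coordinates). Camera axes: x right, y down, z forward; pixel columns grow to the right and rows downward; lengths in m; the calibration is good to about 2 mm. A picture is of the moment at which its call begins.
- bot.job_done(): hands the job in; it is judged then, once.
Trained networks look in a picture, given as the dict that the camera call returned (one of the last four; its "shot" number tells which), for a name from the list of things; names that differ only in an ending like _2 or _b are one class to them, and where a whole thing is asked for, a point or a joint stands for the part that bears it (a point fixed in the world has none). Each returns a list of dicts, best first, with "p" (0 to 1); they miss things now and then, are a little off and sometimes report something else, mostly with a low value. They report only what shows in the picture. A call takes as long as a camera call. They do not tell look-alikes from the thing itself.
- bot.masks_of(label, picture): "pixels" (400x640 bool, what is visible of it).
- bot.pinpoint(label, picture): "at" ([x, y, z] in m, in world coordinates, good to about 4 mm: a listed point, or the origin of a listed thing).
The state is a dict: "time": time; "joint_positions": joint angles; "qd": joint speeds; "tau": joint torques, N m; "eef_pos": TCP position; "ee_rot": TCP orientation; "ft_force": force on the tool from outside, world axes, zero at the start; "torque": the same for the moment, N m; "width": finger opening in m; "finger_force": force on a finger pad.
Only numpy, scipy, OpenCV 4.12 (cv2) and the standard library are available. Lean on these libraries where they do the work, as an engineer would, in place of code of your own. Each camera call takes 0.05 s, during which the arm holds its last target. There are 200 camera calls.

### The job

Get this batch ready for the kiln: build the stack in the steel cradle in this order, each part flat and fully down between the posts: first the grooved plaster spacer, then the white tile on it, then the open retaining frame on top. Lay every round porcelain rod that lies on the bench across both rails of the wooden rack, fully down in a notch of its own and roughly centred between the rails; mind that they roll. Leave the jars, cone, brush and mug where they are.

Things in the scene. Friction and masses are not known exactly. Their poses are not given: they have to be found in the camera images.
- cradle: fixed steel cradle: plate 180 x 90 x 12 mm with six tapered 12 mm posts to 74 mm above the bench. Origin: centre of its underside, on the bench; x along the 180, z up. Parts lie on the plate, length along x. Posts at x = +-48, y = +-32 mm (two a side, 84 mm clear between for fingers) and x = +-73, y = 0: 2 mm play all round for a part 130 x 48 mm
- spacer: plaster spacer block, solid, 130 x 48 x 24 mm, the thickest part, with two 23 mm wide, 8 mm deep grooves across its top. Origin at its centre (12 mm above its underside); x along its length, y across, z up; starts lying flat. About 200 g. Either way up or round will do
- tile: plain solid white ceramic tile, 130 x 48 x 16 mm. Origin at its centre (8 mm above its underside); x along its length, y across, z up; starts lying flat. About 220 g. Either way up or round will do
- frame: plaster retaining frame: rectangular ring 130 x 48 x 18 mm outside with an open window 106 x 28 mm. Origin at its centre (9 mm above its underside); x along its length, y across, z up; starts lying flat. About 150 g. Either way up or round will do
- rack: fixed wooden rack: two toothed rails along y, 276 x 12 mm, 64 mm clear between, at x = +-38 mm, on a 6 mm plate. Origin: centre of its underside, on the bench; z up. 45 degree teeth peak at 48 mm height; V notches at y = -84, -28, 28, 84 mm, floor at 24 mm. A rod laid along x over both rails settles in a notch with its axis 40 mm above the bench
- rod1: white porcelain rod, round, 28 mm dia x 110 mm, about 140 g, starts lying on the bench; rolls when pushed. Origin at its centre (14 mm above the bench when lying); x along its length. One of the four may be absent
- rod2: white porcelain rod, round, 28 mm dia x 110 mm, about 140 g, starts lying on the bench; rolls when pushed. Origin at its centre (14 mm above the bench when lying); x along its length. One of the four may be absent
- rod3: white porcelain rod, round, 28 mm dia x 110 mm, about 140 g, starts lying on the bench; rolls when pushed. Origin at its centre (14 mm above the bench when lying); x along its length. One of the four may be absent
- rod4: white porcelain rod, round, 28 mm dia x 110 mm, about 140 g, starts lying on the bench; rolls when pushed. Origin at its centre (14 mm above the bench when lying); x along its length. One of the four may be absent
- glaze_jar: small glass glaze jar, 48 dia x 60 high mm; a bystander, origin at its underside
- pyro_cone: small terracotta pyrometric cone on a foot, 40 dia x 50 high mm; a bystander, origin at its underside
- glaze_brush: glaze brush lying flat at the right of the bench; a bystander
- slip_jar: large glass jar, 76 dia x 100 high mm; a bystander, origin at its underside
- mug: terracotta mug, 76 dia x 85 high mm; a bystander, origin at its underside
Mind the look-alikes: they are no part of the job. What is shaped like the frame but orange is not meant.

How it is judged:
On the way, in this order (a step that is already met when the one before it is completed fails the run):
1. the spacer lies flat in the cradle on its plate, released (horizontal distance between spacer and cradle below 0.007 m and z of spacer in the frame of cradle between 0.02 and 0.028 m and angle between the z axis of spacer and the z axis of cradle, either way round below 0.06 rad and angle between the x axis of spacer and the x axis of cradle, either way round below 0.1 rad and contact force between the fingers and spacer below 0.2 N and linear speed of spacer below 0.03 m/s), for 0.2 s.
2. the tile lies flat in the cradle on the spacer, released (horizontal distance between tile and cradle below 0.007 m and z of tile in the frame of cradle between 0.04 and 0.048 m and angle between the z axis of tile and the z axis of cradle, either way round below 0.06 rad and angle between the x axis of tile and the x axis of cradle, either way round below 0.1 rad and contact force between the fingers and tile below 0.2 N and linear speed of tile below 0.03 m/s), for 0.2 s.
3. the frame lies flat in the cradle on the tile, released (horizontal distance between frame and cradle below 0.007 m and z of frame in the frame of cradle between 0.057 and 0.065 m and angle between the z axis of frame and the z axis of cradle, either way round below 0.06 rad and angle between the x axis of frame and the x axis of cradle, either way round below 0.1 rad and contact force between the fingers and frame below 0.2 N and linear speed of frame below 0.03 m/s), for 0.2 s.
At the end, for the whole second after the job is handed in: spacer, tile, frame in the cradle, bottom to top, centred within 7 mm, centres 24, 44, 61 mm (+-4) above the bench, flat within 0.06 rad, lengthwise within 0.1; each present rod in a rack notch: axis 34 to 46 mm up, within 18 mm of centred, 0.12 rad of parallel; all released, at rest (all of step 1 and all of step 2 and all of step 3 and x of rod1 in the frame of rack between -0.018 and 0.018 m and y of rod1 in the frame of rack between -0.1 and 0.1 m and z of rod1 in the frame of rack between 0.034 and 0.046 m and angle between the x axis of each of rod1, rod2, rod3, rod4 and the x axis of rack, either way round below 0.12 rad and contact force between the fingers and rod1 below 0.2 N and linear speed of each of rod1, rod2, rod3, rod4 below 0.03 m/s and x of rod2 in the frame of rack between -0.018 and 0.018 m and y of rod2 in the frame of rack between -0.1 and 0.1 m and z of rod2 in the frame of rack between 0.034 and 0.046 m and contact force between the fingers and rod2 below 0.2 N and x of rod3 in the frame of rack between -0.018 and 0.018 m and y of rod3 in the frame of rack between -0.1 and 0.1 m and z of rod3 in the frame of rack between 0.034 and 0.046 m and contact force between the fingers and rod3 below 0.2 N and x of rod4 in the frame of rack between -0.018 and 0.018 m and y of rod4 in the frame of rack between -0.1 and 0.1 m and z of rod4 in the frame of rack between 0.034 and 0.046 m and contact force between the fingers and rod4 below 0.2 N); the robot touches nothing.
It fails at once if a bystander (jar, cone, brush, mug) is pushed more than 40 mm from its place or knocked over (distance of any of glaze_jar, pyro_cone, glaze_brush, slip_jar, mug from where it was at the start of the episode above 0.04 m or angle between any of glaze_jar, pyro_cone, slip_jar, mug's own z axis and vertical above 0.6 rad).
Of rod1, rod2, rod3, rod4 only 3 to 4 are there at a start; the rules pass over those that are not, and their reading is None.
At some moment in a run one of spacer, tile, frame may be knocked a few centimetres aside while the robot is not near it.
Once in a run the grip may slacken for a moment while it holds something.
It also fails if it takes over 210 s, if anything falls off the work surface, if the arm or the gripper's body presses on something with over 40 N, if the wrist force passes 120 N, or if a joint passes its speed limit or range.

## Working session

There is one attempt and no reset: what is moved stays moved. The work goes in short steps, Python scripts to look and compute and a tool call to move; the robot and the scene stay as the last step left them, time stands still between calls to the robot, and variables do not carry over. Pictures are saved under pics/ and viewed, at most 14 in all, crops included, and the job is handed in when it is done.

Besides the shell and the picture viewer there is one more tool, called after "Call:" by a JSON object that holds its "fn" and its "kwargs", one argument or row to a line. play_rows: Moves the arm, as the interface text tells. Its arguments: {"type":"object","properties":{"series":{"type":"array","items":{"type":"array","items":{"type":"number"}}},"newtons":{"type":"number"}},"required":["series"]}

```bash
mkdir -p pics; ls; cat > h.py <<'E'
import numpy as np, cv2
from workcell import bot
def pts(s, mask):
    """world points of masked pixels"""
    v,u=np.nonzero(mask&(s["range_z"]>0)); z=s["range_z"][v,u]
    n=cv2.undistortPoints(np.c_[u,v].astype(np.float64)[:,None],np.array(s["camera_matrix"]),np.array(s["dist_coeffs"]))[:,0]
    P=np.c_[n*z[:,None],z]; T=np.array(s["pose"]); return P@T[:3,:3].T+T[:3,3],u,v
def rect(P):
    """centre, long size, short size, yaw deg of long axis"""
    (c,(a,b),t)=cv2.minAreaRect((P[:,:2]*1000).astype(np.float32))
    if a<b: a,b,t=b,a,t+90
    return np.round(c,1),round(a,1),round(b,1),round((t+90)%180-90,1)
def save(s,n): cv2.imwrite(f"pics/{n}.png",s["image"][...,::-1])
E
python3 - <<'E'
from h import *
st=bot.state(); print(st["time"],st["eef_pos"],st["ee_rot"],st["width"])
for c in ("top","side"):
    s=bot.snapshot(c); save(s,c+"0"); print(c,np.round(s["pose"],3).tolist())
    for l in "cradle spacer tile frame rack rod1 glaze_jar pyro_cone glaze_brush slip_jar mug".split():
        for d in bot.pinpoint(l,s): print(l,round(d["p"],2),np.round(d["at"],3))
        if c=="top":
            for d in bot.masks_of(l,s):
                if d["p"]<.3: continue
                P,u,v=pts(s,d["pixels"]); 
                if len(P)<20: continue
                z=np.percentile(P[:,2],90); Q=P[abs(P[:,2]-z)<.006]
                print("   M",l,round(d["p"],2),"px",int(u.mean()),int(v.mean()),"ztop",round(z,4),*rect(Q),s["image"][v,u].mean(0).round())
E
```

```text
pics
0.0 [0.15086674 0.55434383 0.23047456] [-1.40900050e-04  1.32483048e-01  9.91184850e-01 -9.02520693e-04] 0.08569122198174467
top [[0.022, -0.993, 0.113, 0.371], [-1.0, -0.022, 0.006, -0.141], [-0.004, -0.113, -0.994, 1.129], [0.0, 0.0, 0.0, 1.0]]
cradle 0.77 [ 0.423  0.308 -0.001]
cradle 0.66 [ 0.47  -0.454 -0.001]
   M cradle 0.61 px 181 225 ztop 0.0317 [421.7 303.3] 151.2 70.2 -3.3 [44. 43. 42.]
spacer 0.82 [ 0.435 -0.18   0.016]
   M spacer 0.66 px 338 224 ztop 0.0259 [ 434.7 -183.8] 129.7 47.0 -3.9 [121. 120. 105.]
tile 0.97 [ 0.571 -0.312  0.007]
   M tile 0.88 px 380 183 ztop 0.0187 [ 567.9 -314.5] 129.4 48.1 7.3 [122. 122. 121.]
   M tile 0.4 px 314 119 ztop 0.0832 [ 754.2 -100.1] 75.4 72.3 1.6 [69. 44. 30.]
frame 0.9 [ 0.223 -0.336  0.005]
frame 0.88 [ 0.408 -0.352  0.005]
frame 0.68 [ 0.402 -0.635  0.01 ]
   M frame 0.92 px 482 237 ztop 0.0198 [ 403.6 -637.2] 128.8 48.4 79.6 [107.  76.  47.]
   M frame 0.87 px 385 295 ztop 0.0201 [ 223.3 -332.8] 128.4 49.0 15.8 [109.  78.  44.]
   M frame 0.75 px 391 235 ztop 0.0203 [ 408.1 -351. ] 130.0 48.2 20.0 [111. 107.  92.]
rack 
[... 1465 characters left out ...]
3, -1.242], [-0.007, -0.828, -0.561, 0.807], [0.0, 0.0, 0.0, 1.0]]
cradle 0.9 [ 0.42   0.303 -0.002]
spacer 0.63 [ 0.434 -0.185  0.012]
tile 0.9 [ 0.572 -0.314  0.01 ]
tile 0.64 [0.431 0.064 0.014]
frame 0.89 [ 0.408 -0.351  0.01 ]
frame 0.77 [ 0.222 -0.332  0.002]
frame 0.65 [ 0.405 -0.638  0.008]
frame 0.26 [ 0.636 -0.06   0.   ]
rack 0.67 [ 0.637 -0.057 -0.   ]
rack 0.57 [ 0.57  -0.314  0.01 ]
rod1 0.52 [0.428 0.063 0.018]
rod1 0.46 [0.594 0.362 0.011]
rod1 0.43 [0.616 0.218 0.013]
glaze_jar 0.77 [0.535 0.109 0.004]
pyro_cone 0.43 [ 0.47  -0.257 -0.004]
glaze_brush 0.83 [ 0.47  -0.456  0.   ]
slip_jar 0.57 [0.76  0.063 0.003]
mug 0.55 [ 0.755 -0.097  0.001]
mug 0.51 [ 0.469 -0.254 -0.004]
```

View pics/top0.png

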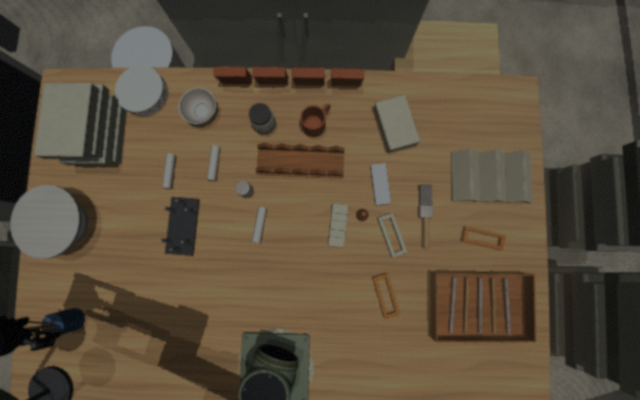

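View pics/side0.png

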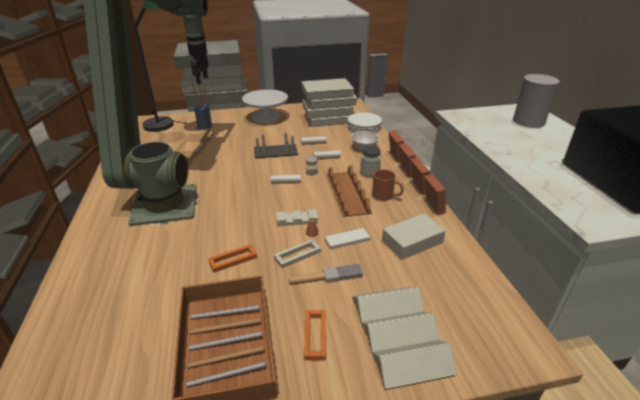

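The top view shows the cradle at px (181,225), rods at (168,170), (213,162) and (259,224), and the spacer at (338,224). The tile is at (380,183) and the white frame at (392,235). The orange frames at (482,237) and (385,295), and the rods in the tray at about (480,305), are look-alikes. The side view agrees with this, so there are three rods.

```bash
cat >> h.py <<'E'
def yaw(R=None):
    from scipy.spatial.transform import Rotation as Ro
    q=bot.state()["ee_rot"]; M=Ro.from_quat([q[1],q[2],q[3],q[0]]).as_matrix(); return M
def go(x,y,part_yaw=None,z=None,flip=0):
    """print tool-frame move to (x,y,z) [mm], fingers closing across a part with long axis part_yaw deg"""
    st=bot.state(); M=yaw(); p=np.array(st["eef_pos"])*1000; psi=np.degrees(np.arctan2(M[1,1],M[0,1]))
    t=psi if part_yaw is None else part_yaw+90+flip*180
    az=-((t-psi+180)%360-180) if flip is not None else 0; ang=np.radians(t)
    ey=np.array([np.cos(ang),np.sin(ang)]); ex=np.array([ey[1],-ey[0]])*-1
    d=np.array([x,y])-p[:2]; j1=np.degrees(np.arctan2(y,x))
    print("t %.1f tcp %s psi %.1f tilt %.2f w %.1f ff %s F %s"%(st["time"],p.round(1),psi,np.degrees(np.arccos(-M[2,2])),st["width"]*1000,np.round(st["finger_force"],1),np.round(st["ft_force"],1)))
    print("  turn az %.1f then dx %.1f dy %.1f dz %s mm ; j6 at goal %.0f"%(az,d@ex,d@ey,None if z is None else round(p[2]-z,1),((j1-t+180)%360-180)))
E
python3 - <<'E'
from h import *
for c in ("top","side"):
    s=bot.snapshot(c)
    P,u,v=pts(s,np.ones((400,640),bool))
    def box(x,y,r,z0,z1): return P[(abs(P[:,0]-x)<r)&(abs(P[:,1]-y)<r)&(P[:,2]>z0)&(P[:,2]<z1)]
    Q=box(.422,.305,.12,.008,.017); print(c,"plate",rect(Q),len(Q))
    Q=box(.422,.305,.12,.066,.085)
    n,l=cv2.connectedComponents(np.uint8(0*s["range_z"]))
    from scipy.cluster.hierarchy import fclusterdata
    L=fclusterdata(Q[:,:2],.015,'distance')
    for k in set(L): print("  post",Q[L==k].mean(0).round(4),(L==k).sum(),(np.ptp(Q[L==k],axis=0)*1000).round(1))
    Q=box(.638,-.06,.16,.038,.052); print("rack teeth",rect(Q),len(Q), Q[:,2].max())
go(434.7,-183.8,-3.9,150)
E
```

```text
top plate (array([435.7, 304.5]), 207.6, 95.6, -0.8) 1384
  post [0.3717 0.2757 0.071 ] 12 [9. 9. 9.]
  post [0.351  0.3077 0.0722] 10 [ 8.8  5.4 10.9]
  post [0.3748 0.3391 0.07  ] 9 [ 6.  11.2  6.9]
  post [0.467  0.2692 0.0708] 13 [ 9.4  8.2 11.3]
  post [0.4941 0.3015 0.0707] 13 [9.4 9.1 8.3]
  post [0.4715 0.3323 0.0714] 11 [9.5 9.5 9.1]
rack teeth (array([667.5, -24. ]), 310.4, 222.6, -75.4) 403 0.05178826420024185
side plate (array([438.5, 302.5]), 213.1, 109.3, 3.4) 350
  post [0.4732 0.3332 0.0693] 6 [ 7.8 16.6  5.8]
  post [0.4679 0.2669 0.0691] 4 [4.1 8.4 5.9]
  post [0.494  0.2967 0.0704] 4 [ 9.8 16.2  8.2]
  post [0.3759 0.3366 0.0692] 5 [ 4.3 10.   6.4]
  post [0.3493 0.3051 0.0693] 5 [8.  9.  4.6]
  post [0.3732 0.2726 0.0701] 3 [4.8 7.9 2.4]
rack teeth (array([654.8, -45.5]), 284.4, 266.9, 88.9) 328 0.0519386216569504
t 1.9 tcp [151.  554.8 231.4] psi 74.8 tilt 0.01 w 85.4 ff 0.0 F [ 1.1 -0.1  0.3]
  turn az -11.3 then dx -333.2 dy -717.6 dz 81.4 mm ; j6 at goal -109
```

Call:
{"fn": "play_rows", "kwargs": {
  "series": [
    [0,0,0,0,0,-5.65,1],
    [0,0,0,0,0,-5.65,1],
    [-0.0167,-0.0359,0.002,0,0,0,1],
    [-0.0167,-0.0359,0.002,0,0,0,1],
    [-0.0167,-0.0359,0.002,0,0,0,1],
    [-0.0167,-0.0359,0.002,0,0,0,1],
    [-0.0167,-0.0359,0.002,0,0,0,1],
    [-0.0167,-0.0359,0.002,0,0,0,1]
  ]
}}

```text
time: 2.52
eef_pos: [0.2364, 0.3313, 0.2193]
ee_rot: [0.0, 0.034, 0.999, 0.0]
ft_force: [1.2, 0.1, 0.2]
width: 0.0856
finger_force: 0.0
```

Call:
{"fn": "play_rows", "kwargs": {
  "series": [
    [-0.0167,-0.0359,0.002,0,0,0,1],
    [-0.0167,-0.0359,0.002,0,0,0,1],
    [-0.0167,-0.0359,0.002,0,0,0,1],
    [-0.0167,-0.0359,0.002,0,0,0,1],
    [-0.0167,-0.0359,0.002,0,0,0,1],
    [-0.0167,-0.0359,0.002,0,0,0,1],
    [-0.0167,-0.0359,0.002,0,0,0,1],
    [-0.0167,-0.0359,0.002,0,0,0,1]
  ]
}}

```text
time: 3.18
eef_pos: [0.3501, 0.0355, 0.2037]
ee_rot: [0.001, 0.034, 0.999, 0.0]
ft_force: [0.7, -0.4, 0.5]
width: 0.0855
finger_force: 0.0
```

Call:
{"fn": "play_rows", "kwargs": {
  "series": [
    [-0.0167,-0.0359,0.005,0,0,0,1],
    [-0.0167,-0.0359,0.005,0,0,0,1],
    [-0.0167,-0.0359,0.005,0,0,0,1],
    [-0.0167,-0.0359,0.005,0,0,0,1],
    [-0.0167,-0.0359,0.005,0,0,0,1],
    [-0.0167,-0.0359,0.005,0,0,0,1],
    [0,0,0,0,0,0,1],
    [0,0,0,0,0,0,1]
  ]
}}

```text
time: 3.85
eef_pos: [0.4352, -0.1859, 0.1727]
ee_rot: [-0.001, 0.036, 0.999, 0.0]
ft_force: [-0.5, 0.8, 0.2]
width: 0.0855
finger_force: 0.0
```

```bash
python3 - <<'E'
from h import *
go(434.7,-183.8,-3.9,150)
s=bot.snapshot("wrist"); save(s,"w1"); print(np.round(s["pose"],3).tolist())
for d in bot.pinpoint("spacer",s): print(d)
for d in bot.masks_of("spacer",s):
    P,u,v=pts(s,d["pixels"]); z=np.percentile(P[:,2],90); print(d["p"],z,rect(P[abs(P[:,2]-z)<.005]),rect(P))
E
```

```text
t 3.9 tcp [ 435.2 -185.9  172.7] psi 85.9 tilt 0.07 w 85.5 ff 0.0 F [-0.5  0.8  0.2]
  turn az -0.2 then dx 0.7 dy 2.0 dz 22.7 mm ; j6 at goal -109
[[0.073, 0.948, 0.31, 0.356], [0.997, -0.069, -0.022, -0.181], [0.001, 0.31, -0.951, 0.314], [0.0, 0.0, 0.0, 1.0]]
{'at': [0.4361, -0.1821, 0.0099], 'p': 0.95}
0.87 0.023410011252273672 (array([ 435.4, -182.4]), 130.2, 47.9, -4.9) (array([ 435.2, -183.1]), 130.5, 49.4, -4.9)
```

Call:
{"fn": "play_rows", "kwargs": {
  "series": [
    [0,0.003,0.03,0,0,0.7,1],
    [0,0,0.03,0,0,0,1],
    [0,0,0.03,0,0,0,1],
    [0,0,0.03,0,0,0,1],
    [0,0,0.02,0,0,0,1],
    [0,0,0.015,0,0,0,1],
    [0,0,0.008,0,0,0,1],
    [0,0,0.005,0,0,0,1]
  ],
  "newtons": 50
}}

```text
time: 4.67
eef_pos: [0.4349, -0.1801, 0.0049]
ee_rot: [-0.0, 0.04, 0.999, 0.0]
ft_force: [-0.1, 0.0, -0.4]
width: 0.0857
finger_force: 0.0
```

Call:
{"fn": "play_rows", "kwargs": {
  "series": [
    [0,0,0,0,0,0,0.2],
    [0,0,0,0,0,0,0.2],
    [0,0,0,0,0,0,0.2],
    [0,0,0,0,0,0,0.2],
    [0,0,0,0,0,0,0.2],
    [0,0,0,0,0,0,0.2],
    [0,0,0,0,0,0,0.2]
  ],
  "newtons": 50
}}

```text
time: 5.25
eef_pos: [0.4361, -0.1816, 0.0066]
ee_rot: [0.001, 0.04, 0.999, -0.0]
ft_force: [0.4, 0.4, 6.9]
width: 0.0467
finger_force: 52.2
```

Call:
{"fn": "play_rows", "kwargs": {
  "series": [
    [0,0,-0.01,0,0,0,0.2],
    [0,0,-0.03,0,0,0,0.2],
    [0,0,-0.04,0,0,0,0.2],
    [0,0,-0.04,0,0,0,0.2],
    [0,0,-0.04,0,0,0,0.2],
    [0,0,-0.02,0,0,0,0.2],
    [0,0,0,0,0,0,0.2],
    [0,0,0,0,0,0,0.2]
  ]
}}

```text
time: 5.92
eef_pos: [0.4353, -0.1814, 0.1862]
ee_rot: [0.001, 0.04, 0.999, -0.0]
ft_force: [0.2, 0.4, -3.6]
width: 0.0468
finger_force: 52.8
```

```bash
python3 - <<'E'
from h import *
go(421.7,304.2,-3.5,180)
s=bot.snapshot("wrist"); save(s,"w2")
for d in bot.masks_of("spacer",s):
    P,u,v=pts(s,d["pixels"]); z=np.percentile(P[:,2],90); print(d["p"],z,rect(P[abs(P[:,2]-z)<.005]),rect(P))
E
```

```text
t 5.9 tcp [ 435.3 -181.4  186.2] psi 85.4 tilt 0.14 w 46.8 ff 52.8 F [ 0.2  0.4 -3.6]
  turn az -1.1 then dx 43.2 dy 483.9 dz 6.2 mm ; j6 at goal -51
0.58 0.20289244136860213 (array([ 427.6, -181.5]), 115.6, 48.6, -4.9) (array([ 513.3, -188. ]), 287.7, 124.9, -4.7)
```

View pics/w2.png

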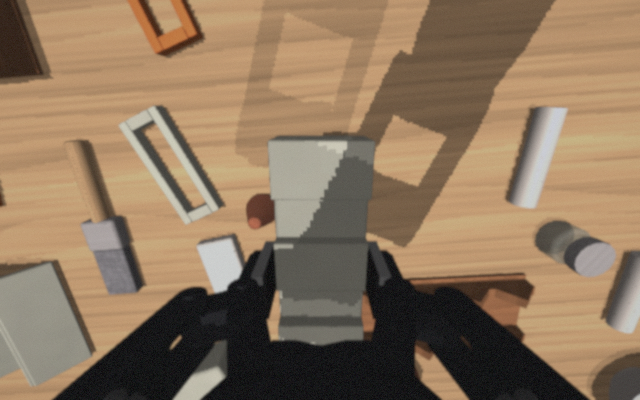

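Call:
{"fn": "play_rows", "kwargs": {
  "series": [
    [0,0.02,0,0,0,-1.1,0.2],
    [0.0033,0.037,0,0,0,0,0.2],
    [0.0033,0.037,0,0,0,0,0.2],
    [0.0033,0.037,0,0,0,0,0.2],
    [0.0033,0.037,0,0,0,0,0.2],
    [0.0033,0.037,0,0,0,0,0.2],
    [0.0033,0.037,0,0,0,0,0.2],
    [0.0033,0.037,0,0,0,0,0.2]
  ]
}}

```text
time: 6.68
eef_pos: [0.428, 0.0999, 0.1832]
ee_rot: [-0.002, 0.031, 1.0, -0.001]
ft_force: [0.3, 0.1, -2.9]
width: 0.0463
finger_force: 52.8
```

Call:
{"fn": "play_rows", "kwargs": {
  "series": [
    [0.0033,0.037,0,0,0,0,0.2],
    [0.0033,0.037,0,0,0,0,0.2],
    [0.0033,0.037,0,0,0,0,0.2],
    [0.0033,0.037,0,0,0,0,0.2],
    [0.0033,0.037,0,0,0,0,0.2],
    [0.0033,0.02,0,0,0,0,0.2],
    [0,0,0,0,0,0,0.2],
    [0,0,0,0,0,0,0.2]
  ]
}}

```text
time: 7.35
eef_pos: [0.4213, 0.3044, 0.1829]
ee_rot: [-0.002, 0.03, 1.0, -0.002]
ft_force: [-0.1, -0.8, -2.8]
width: 0.0472
finger_force: 52.9
```

```bash
cat >> h.py <<'E'
from scipy.cluster.hierarchy import fclusterdata
def posts(s,zlo=.062,zhi=.082):
    """fit cradle pose from post tops seen in picture"""
    P,u,v=pts(s,np.ones((400,640),bool))
    Q=P[(abs(P[:,0]-.4217)<.1)&(abs(P[:,1]-.304)<.06)&(P[:,2]>zlo)&(P[:,2]<zhi)]
    if len(Q)<6: return print("no posts")
    L=fclusterdata(Q[:,:2],.012,'distance'); C=[]
    for k in set(L):
        c=Q[L==k]; 
        if len(c)>5:
            t=c[c[:,2]>c[:,2].max()-.006]; m=(t[:,:2].max(0)+t[:,:2].min(0))/2; C.append(m); print("  post",(m*1000).round(1),len(c),(np.ptp(t,axis=0)*1000).round(1),(c[:,2].max()*1000).round(1))
    M=np.array([[-48,-32],[-48,32],[48,-32],[48,32],[73,0],[-73,0]])/1000.
    def near(p):
        R=np.array([[np.cos(p[2]),-np.sin(p[2])],[np.sin(p[2]),np.cos(p[2])]]); W=M@R.T+p[:2]
        return np.concatenate([(W-c)[np.argmin(np.linalg.norm(W-c,axis=1))] for c in C])
    from scipy.optimize import least_squares
    r=least_squares(near,[.4217,.3042,-.06],loss='soft_l1',f_scale=.002)
    print("cradle",(r.x[:2]*1000).round(1),np.degrees(r.x[2]).round(2),"rms mm",(1000*np.sqrt(np.mean(r.fun**2))).round(2))
E
python3 - <<'E'
from h import *
go(421.7,304.2,-3.5,180)
s=bot.snapshot("wrist"); save(s,"w3"); posts(s)
posts(bot.snapshot("top"))
P,u,v=pts(s,np.ones((400,640),bool)); z=bot.state()["eef_pos"][2]
Q=P[(abs(P[:,2]-z-.014)<.005)&(abs(P[:,1]-.304)<.04)&(abs(P[:,0]-.42)<.1)]; print(rect(Q))
E
```

```text
t 7.3 tcp [421.3 304.4 182.9] psi 86.6 tilt 0.30 w 47.2 ff 52.9 F [-0.1 -0.8 -2.8]
  turn az 0.1 then dx -0.4 dy -0.2 dz 2.9 mm ; j6 at goal -51
  post [348.7 310.4] 144 [7.6 8.  5.8] 74.8
cradle [421.5 306. ] -3.45 rms mm 0.0
  post [468.8 271.4] 13 [6.2 4.5 5.9] 76.1
  post [495.  301.4] 15 [6.7 6.4 5.5] 75.4
  post [371.  275.4] 15 [6.1 7.5 5.8] 75.1
  post [350.9 308.7] 13 [3.1 6.  5.5] 76.6
cradle [422.2 305.2] -2.86 rms mm 0.87
(array([411.5, 303.7]), 118.1, 72.2, 9.3)
```

View pics/w3.png

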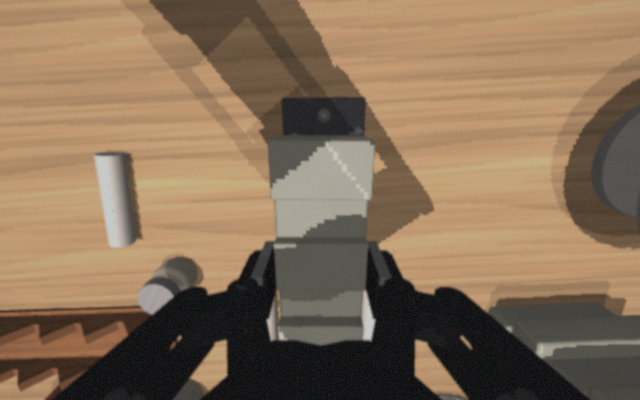

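Call:
{"fn": "play_rows", "kwargs": {
  "series": [
    [-0.001,0.001,0.03,0,0,0,0.2],
    [0,0,0.03,0,0,0,0.2],
    [0,0,0.02,0,0,0,0.2],
    [0,0,0.01,0,0,0,0.2],
    [0,0,0.01,0,0,0,0.2],
    [0,0,0.008,0,0,0,0.2],
    [0,0,0.008,0,0,0,0.2],
    [0,0,0.006,0,0,0,0.2]
  ]
}}

```text
time: 8.12
eef_pos: [0.4243, 0.3055, 0.0633]
ee_rot: [0.001, 0.031, 1.0, 0.001]
ft_force: [-0.6, 0.2, -2.6]
width: 0.0467
finger_force: 52.9
```

Call:
{"fn": "play_rows", "kwargs": {
  "series": [
    [0,0,0.006,0,0,0,0.2],
    [0,0,0.006,0,0,0,0.2],
    [0,0,0.006,0,0,0,0.2],
    [0,0,0.006,0,0,0,0.2],
    [0,0,0,0,0,0,0.2]
  ]
}}

```text
time: 8.53
eef_pos: [0.4237, 0.3055, 0.0384]
ee_rot: [-0.0, 0.031, 1.0, 0.0]
ft_force: [-0.4, 1.6, -3.4]
width: 0.0471
finger_force: 52.8
```

```bash
python3 - <<'E'
from h import *
go(422.2,305.3,-3.5,20)
E
```

```text
t 8.5 tcp [423.7 305.5  38.4] psi 86.5 tilt 0.02 w 47.1 ff 52.8 F [-0.4  1.6 -3.4]
  turn az -0.0 then dx 1.4 dy -0.3 dz 18.4 mm ; j6 at goal -51
```

Call:
{"fn": "play_rows", "kwargs": {
  "series": [
    [0.001,0,0.005,0,0,0,0.2],
    [0,0,0.005,0,0,0,0.2],
    [0,0,0.004,0,0,0,0.2],
    [0,0,0.003,0,0,0,0.2],
    [0,0,0.002,0,0,0,0.2],
    [0,0,0,0,0,0,0.2]
  ]
}}

```text
time: 9.03
eef_pos: [0.4228, 0.3055, 0.02]
ee_rot: [0.0, 0.031, 1.0, 0.0]
ft_force: [-0.3, 2.5, -2.9]
width: 0.0461
finger_force: 52.7
```

Call:
{"fn": "play_rows", "kwargs": {
  "series": [
    [0,0,0.001,0,0,0,0.2],
    [0,0,0,0,0,0,0.7],
    [0,0,0,0,0,0,0.8],
    [0,0,0,0,0,0,0.8],
    [0,0,0,0,0,0,0.8],
    [0,0,-0.02,0,0,0,0.8],
    [0,0,-0.03,0,0,0,0.8],
    [0,0,-0.04,0,0,0,0.8]
  ]
}}

```text
time: 9.7
eef_pos: [0.421, 0.304, 0.1082]
ee_rot: [-0.003, 0.031, 1.0, -0.002]
ft_force: [0.5, 0.7, -0.7]
width: 0.0684
finger_force: 0.0
```

Call:
{"fn": "play_rows", "kwargs": {
  "series": [
    [0,0,-0.04,0,0,0,1],
    [0,0,-0.03,0,0,0,1],
    [0,0,0,0,0,0,1],
    [0,0,0,0,0,0,1]
  ]
}}

```text
time: 10.03
eef_pos: [0.4234, 0.3057, 0.1814]
ee_rot: [0.002, 0.031, 1.0, 0.001]
ft_force: [0.3, 0.3, -0.7]
width: 0.0849
finger_force: 0.0
```

```bash
cat >> h.py <<'E'
def find(label,c,show=None,pmin=.3):
    s=bot.snapshot(c)
    if show: save(s,show)
    for d in bot.masks_of(label,s):
        if d["p"]<pmin: continue
        P,u,v=pts(s,d["pixels"])
        if len(P)<30: continue
        z=np.percentile(P[:,2],85); print(label,c,round(d["p"],2),"ztop %.1f"%(z*1000),*rect(P[abs(P[:,2]-z)<.006]),"rgb",s["image"][v,u].mean(0).round())
    return s
E
python3 - <<'E'
from h import *
s=find("spacer","wrist","w4"); posts(s)
s=find("tile","top"); go(568,-314.5,7.3,170)
E
```

```text
spacer wrist 0.73 ztop 35.2 [422.  305.1] 129.2 47.9 -3.4 rgb [119. 117. 108.]
  post [375.2 341.1] 136 [7.1 7.3 6. ] 75.4
  post [349.4 310.3] 146 [8.3 7.8 5.9] 74.5
  post [372.3 276.9] 135 [9.1 9.3 5.9] 73.3
  post [470.8 336.3] 115 [7.7 8.1 6. ] 73.9
  post [493.2 302.6] 106 [7.  8.4 6. ] 73.5
  post [466.8 272.1] 112 [7.5 8.5 5.9] 73.9
cradle [421.3 306.5] -2.99 rms mm 0.5
tile top 0.84 ztop 17.8 [ 567.5 -314.6] 129.0 48.5 7.1 rgb [129. 131. 130.]
t 10.2 tcp [421.8 304.6 177.7] psi 86.5 tilt 0.20 w 85.5 ff 0.0 F [ 0.8 -0.6  0.3]
  turn az -10.8 then dx -66.4 dy -632.7 dz 7.7 mm ; j6 at goal -126
```

View pics/w4.png

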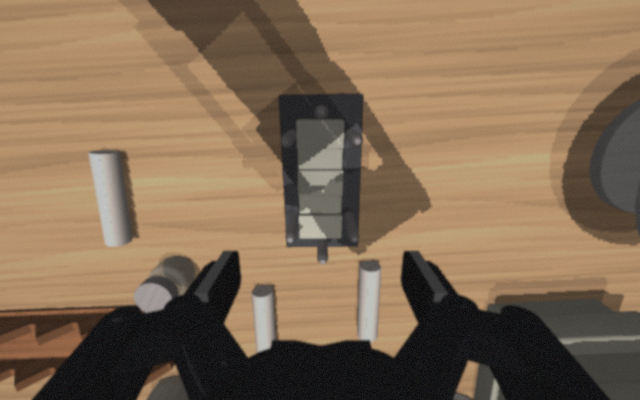

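The spacer sits fully down between the posts (px 321,180; top at 35 mm). Next is the tile.

Call:
{"fn": "play_rows", "kwargs": {
  "series": [
    [0,0,0,0,0,-5.4,1],
    [0,0,0,0,0,-5.4,1],
    [-0.0039,-0.0372,0,0,0,0,1],
    [-0.0039,-0.0372,0,0,0,0,1],
    [-0.0039,-0.0372,0,0,0,0,1],
    [-0.0039,-0.0372,0,0,0,0,1],
    [-0.0039,-0.0372,0,0,0,0,1],
    [-0.0039,-0.0372,0,0,0,0,1]
  ]
}}

```text
time: 10.9
eef_pos: [0.4734, 0.0851, 0.1779]
ee_rot: [-0.001, -0.064, 0.998, -0.0]
ft_force: [1.7, 0.6, -0.4]
width: 0.0854
finger_force: 0.0
```

Call:
{"fn": "play_rows", "kwargs": {
  "series": [
    [-0.0039,-0.0372,0,0,0,0,1],
    [-0.0039,-0.0372,0,0,0,0,1],
    [-0.0039,-0.0372,0,0,0,0,1],
    [-0.0039,-0.0372,0,0,0,0,1],
    [-0.0039,-0.0372,0,0,0,0,1],
    [-0.0039,-0.0372,0,0,0,0,1],
    [-0.0039,-0.0372,0,0,0,0,1],
    [-0.0039,-0.0372,0,0,0,0,1]
  ]
}}

```text
time: 11.57
eef_pos: [0.5421, -0.2061, 0.1775]
ee_rot: [-0.001, -0.063, 0.998, 0.001]
ft_force: [0.3, 0.3, 1.0]
width: 0.0856
finger_force: 0.0
```

Call:
{"fn": "play_rows", "kwargs": {
  "series": [
    [-0.0039,-0.0372,0,0,0,0,1],
    [-0.0039,-0.0372,0,0,0,0,1],
    [-0.0039,-0.0372,0,0,0,0,1],
    [0,0,0,0,0,0,1],
    [0,0,0,0,0,0,1],
    [0,0,0,0,0,0,1]
  ]
}}

```text
time: 12.07
eef_pos: [0.5677, -0.3129, 0.1775]
ee_rot: [-0.001, -0.063, 0.998, 0.001]
ft_force: [-0.2, 0.4, -1.1]
width: 0.0856
finger_force: 0.0
```

```bash
python3 - <<'E'
from h import *
s=find("tile","wrist"); go(567.5,-314,7.2,8)
E
```

```text
t 12.2 tcp [ 568.  -312.2  178.6] psi 97.3 tilt 0.12 w 85.5 ff 0.0 F [-0.5 -0.3  1.1]
  turn az 0.1 then dx 0.8 dy -1.8 dz 170.6 mm ; j6 at goal -126
```

```bash
python3 - <<'E'
from h import *
s=bot.snapshot("wrist"); P,u,v=pts(s,np.ones((400,640),bool))
m=(abs(P[:,0]-.5675)<.09)&(abs(P[:,1]+.313)<.05)&(P[:,2]>.012)&(P[:,2]<.022)
print(rect(P[m]),m.sum()); go(567.5,-313,7.2,8)
E
```

```text
(array([ 550.7, -297.5]), 158.5, 85.2, 7.5) 4692
t 12.2 tcp [ 568.2 -312.1  179. ] psi 97.4 tilt 0.08 w 85.5 ff 0.0 F [0.3 0.5 0.4]
  turn az 0.2 then dx 0.8 dy -0.8 dz 171.0 mm ; j6 at goal -126
```

Call:
{"fn": "play_rows", "kwargs": {
  "series": [
    [0.001,-0.001,0.035,0,0,0,1],
    [0,0,0.035,0,0,0,1],
    [0,0,0.035,0,0,0,1],
    [0,0,0.03,0,0,0,1],
    [0,0,0.015,0,0,0,1],
    [0,0,0.012,0,0,0,1],
    [0,0,0.008,0,0,0,1],
    [0,0,0,0,0,0,1]
  ]
}}

```text
time: 12.88
eef_pos: [0.5672, -0.3138, 0.0083]
ee_rot: [-0.001, -0.064, 0.998, 0.001]
ft_force: [0.4, 0.0, 0.3]
width: 0.0855
finger_force: 0.0
```

Call:
{"fn": "play_rows", "kwargs": {
  "series": [
    [0,0,0,0,0,0,0.2],
    [0,0,0,0,0,0,0.2],
    [0,0,0,0,0,0,0.2],
    [0,0,0,0,0,0,0.2],
    [0,0,0,0,0,0,0.2],
    [0,0,0,0,0,0,0.2],
    [0,0,0,0,0,0,0.2]
  ]
}}

```text
time: 13.47
eef_pos: [0.5685, -0.315, 0.0113]
ee_rot: [0.001, -0.063, 0.998, -0.001]
ft_force: [-1.1, 1.2, 5.6]
width: 0.0451
finger_force: 50.3
```

Call:
{"fn": "play_rows", "kwargs": {
  "series": [
    [0,0,-0.01,0,0,0,0.2],
    [0,0,-0.03,0,0,0,0.2],
    [0,0,-0.04,0,0,0,0.2],
    [0,0,-0.04,0,0,0,0.2],
    [0,0,-0.04,0,0,0,0.2],
    [0,0,-0.02,0,0,0,0.2],
    [0,0,0,0,0,0,0.2],
    [0,0,0,0,0,0,0.2]
  ]
}}

```text
time: 14.13
eef_pos: [0.5678, -0.3149, 0.1908]
ee_rot: [0.001, -0.063, 0.998, -0.001]
ft_force: [-0.7, 0.2, -2.4]
width: 0.0454
finger_force: 51.7
```

```bash
cat >> h.py <<'E'
def held(s,zoff=(-.012,.03)):
    """held part: end nearest base in wrist view, tool frame (mm): part centre offset along tool -x"""
    st=bot.state(); M=yaw(); P,u,v=pts(s,np.ones((400,640),bool)); L=(P-np.array(st["eef_pos"]))@M*1000
    m=(abs(L[:,1])<24)&(L[:,0]>15)&(L[:,0]<90)&(-L[:,2]>zoff[0]*1000)&(-L[:,2]<zoff[1]*1000)
    Q=L[m]; print("held: far end x %.1f -> centre dx %.1f ; top z over tcp: near %.1f far %.1f n %d"%(np.percentile(Q[:,0],99.5),np.percentile(Q[:,0],99.5)-65,-np.median(Q[Q[:,0]<40,2]),-np.median(Q[Q[:,0]>50,2]),m.sum()))
    T=Q[abs(Q[:,2]-np.median(Q[:,2]))<4]; print("  y by x:",[(a,round((T[abs(T[:,0]-a)<4,1].max()+T[abs(T[:,0]-a)<4,1].min())/2,1)) for a in (25,40,55) if (abs(T[:,0]-a)<4).any()])
E
python3 - <<'E'
from h import *
s=bot.snapshot("wrist"); held(s); save(s,"w5"); go(422.3,305.5,-3.3,185)
E
```

```text
held: far end x 63.2 -> centre dx -1.8 ; top z over tcp: near 5.5 far 5.3 n 8297
  y by x: [(25, np.float64(-0.9)), (40, np.float64(-0.8)), (55, np.float64(-0.7))]
t 14.2 tcp [ 566.8 -314.3  188.6] psi 97.3 tilt 0.09 w 45.3 ff 51.7 F [-0.7 -0.3 -2.9]
  turn az 10.6 then dx 180.0 dy 610.5 dz 3.6 mm ; j6 at goal -51
```

Call:
{"fn": "play_rows", "kwargs": {
  "series": [
    [0,0,0.04,0,0,0,0.2],
    [0,0,0.04,0,0,0,0.2],
    [0,0,0.04,0,0,0,0.2],
    [0,0,0.03,0,0,0,0.2],
    [0,0,0.015,0,0,0,0.2],
    [0,0,0.008,0,0,0,0.2],
    [0,0,0.004,0,0,0,0.2],
    [0,0,0,0,0,0,0.2]
  ]
}}

```text
time: 14.85
eef_pos: [0.5655, -0.3135, 0.0115]
ee_rot: [-0.002, -0.063, 0.998, 0.002]
ft_force: [-0.3, 0.2, -2.7]
width: 0.0455
finger_force: 52.0
```

Call:
{"fn": "play_rows", "kwargs": {
  "series": [
    [0,0,0,0,0,0,0.8],
    [0,0,0,0,0,0,0.8],
    [0,0,0,0,0,0,0.8],
    [0,0,0,0,0,0,0.8],
    [-0.002,0,0.005,0,0,0,0.8],
    [0,0,0.003,0,0,0,0.8],
    [0,0,0,0,0,0,0.8]
  ]
}}

```text
time: 15.43
eef_pos: [0.5692, -0.3141, 0.0032]
ee_rot: [-0.001, -0.063, 0.998, 0.001]
ft_force: [-0.1, 0.5, -0.1]
width: 0.068
finger_force: 0.0
```

```bash
python3 - <<'E'
from h import *
go(567.5,-313,7.2,0)
E
```

```text
t 15.4 tcp [ 569.2 -314.1    3.2] psi 97.3 tilt 0.10 w 68.0 ff 0.0 F [-0.1  0.5 -0.1]
  turn az 0.1 then dx 1.5 dy 1.3 dz 3.2 mm ; j6 at goal -126
```

Call:
{"fn": "play_rows", "kwargs": {
  "series": [
    [0,0,0.001,0,0,0,0.2],
    [0,0,0,0,0,0,0.2],
    [0,0,0,0,0,0,0.2],
    [0,0,0,0,0,0,0.2],
    [0,0,0,0,0,0,0.2],
    [0,0,0,0,0,0,0.2]
  ]
}}

```text
time: 15.93
eef_pos: [0.5696, -0.3145, 0.0033]
ee_rot: [0.0, -0.063, 0.998, 0.0]
ft_force: [0.2, 0.3, -0.6]
width: 0.0464
finger_force: 53.2
```

Call:
{"fn": "play_rows", "kwargs": {
  "series": [
    [0,0,-0.01,0,0,0,0.2],
    [0,0,-0.03,0,0,0,0.2],
    [0,0,-0.04,0,0,0,0.2],
    [0,0,-0.04,0,0,0,0.2],
    [0,0,-0.04,0,0,0,0.2],
    [0,0,-0.02,0,0,0,0.2],
    [0,0,0,0,0,0,0.2],
    [0,0,0,0,0,0,0.2]
  ]
}}

```text
time: 16.6
eef_pos: [0.5697, -0.3145, 0.1846]
ee_rot: [0.001, -0.063, 0.998, -0.001]
ft_force: [-0.2, 0.2, -3.0]
width: 0.0465
finger_force: 53.1
```

```bash
python3 - <<'E'
from h import *
s=bot.snapshot("wrist"); held(s); save(s,"w5"); go(422.3,305.5,-3.3,185)
E
```

```text
held: far end x 66.2 -> centre dx 1.2 ; top z over tcp: near 13.5 far 13.3 n 9870
  y by x: [(25, np.float64(-0.7)), (40, np.float64(-0.7)), (55, np.float64(-0.7))]
t 16.6 tcp [ 568.8 -314.   182.5] psi 97.3 tilt 0.11 w 46.4 ff 53.0 F [ 0.4  0.3 -2.4]
  turn az 10.6 then dx 181.9 dy 610.0 dz -2.5 mm ; j6 at goal -51
```

Call:
{"fn": "play_rows", "kwargs": {
  "series": [
    [0,0,0,0,0,5.3,0.2],
    [0,0,0,0,0,5.3,0.2],
    [0.0113,0.0381,0,0,0,0,0.2],
    [0.0113,0.0381,0,0,0,0,0.2],
    [0.0113,0.0381,0,0,0,0,0.2],
    [0.0113,0.0381,0,0,0,0,0.2],
    [0.0113,0.0381,0,0,0,0,0.2],
    [0.0113,0.0381,0,0,0,0,0.2]
  ]
}}

```text
time: 17.32
eef_pos: [0.5127, -0.0804, 0.1806]
ee_rot: [-0.003, 0.029, 1.0, 0.001]
ft_force: [0.6, 0.8, -0.8]
width: 0.0462
finger_force: 53.0
```

Call:
{"fn": "play_rows", "kwargs": {
  "series": [
    [0.0113,0.0381,0,0,0,0,0.2],
    [0.0113,0.0381,0,0,0,0,0.2],
    [0.0113,0.0381,0,0,0,0,0.2],
    [0.0113,0.0381,0,0,0,0,0.2],
    [0.0113,0.0381,0,0,0,0,0.2],
    [0.0113,0.0381,0,0,0,0,0.2],
    [0.0113,0.0381,0,0,0,0,0.2],
    [0.0113,0.0381,0,0,0,0,0.2]
  ]
}}

```text
time: 17.98
eef_pos: [0.4403, 0.2282, 0.1809]
ee_rot: [-0.002, 0.029, 1.0, -0.001]
ft_force: [0.6, -0.1, -2.1]
width: 0.0468
finger_force: 53.0
```

Call:
{"fn": "play_rows", "kwargs": {
  "series": [
    [0.0113,0.0381,0,0,0,0,0.2],
    [0.0113,0.0381,0,0,0,0,0.2],
    [0,0,0,0,0,0,0.2],
    [0,0,0,0,0,0,0.2],
    [0,0,0,0,0,0,0.2]
  ]
}}

```text
time: 18.4
eef_pos: [0.4234, 0.3037, 0.1813]
ee_rot: [-0.002, 0.029, 1.0, -0.002]
ft_force: [0.2, -0.7, -1.6]
width: 0.0467
finger_force: 53.1
```

```bash
python3 - <<'E'
from h import *
s=bot.snapshot("wrist"); held(s); posts(s); save(s,"w6"); go(423,305.4,-3.3,40)
E
```

```text
held: far end x 67.4 -> centre dx 2.4 ; top z over tcp: near 11.1 far 10.9 n 10234
  y by x: [(25, np.float64(-0.1)), (40, np.float64(-0.1)), (55, np.float64(-0.1))]
  post [349.1 310.6] 146 [7.7 7.9 6. ] 74.6
cradle [421.9 306.2] -3.45 rms mm 0.0
t 18.4 tcp [423.8 303.3 181.7] psi 86.6 tilt 0.22 w 46.9 ff 53.1 F [ 0.3 -0.6 -2.3]
  turn az -0.1 then dx 0.9 dy 2.1 dz 141.7 mm ; j6 at goal -51
```

Call:
{"fn": "play_rows", "kwargs": {
  "series": [
    [0,0.002,0.03,0,0,0,0.2],
    [0,0,0.03,0,0,0,0.2],
    [0,0,0.02,0,0,0,0.2],
    [0,0,0.012,0,0,0,0.2],
    [0,0,0.008,0,0,0,0.2],
    [0,0,0.008,0,0,0,0.2],
    [0,0,0.006,0,0,0,0.2],
    [0,0,0.006,0,0,0,0.2]
  ]
}}

```text
time: 19.12
eef_pos: [0.4252, 0.3064, 0.0633]
ee_rot: [0.0, 0.029, 1.0, 0.0]
ft_force: [-0.1, -0.4, -2.2]
width: 0.0469
finger_force: 53.1
```

Call:
{"fn": "play_rows", "kwargs": {
  "series": [
    [0,0,0.006,0,0,0,0.2],
    [0,0,0.006,0,0,0,0.2],
    [0,0,0.004,0,0,0,0.2],
    [0,0,0,0,0,0,0.2]
  ]
}}

```text
time: 19.45
eef_pos: [0.4242, 0.3064, 0.0466]
ee_rot: [-0.001, 0.029, 1.0, -0.0]
ft_force: [-0.6, -0.4, -2.2]
width: 0.0468
finger_force: 53.1
```

```bash
python3 - <<'E'
from h import *
go(423,305.4,-3.3,40)
E
```

```text
t 19.4 tcp [424.2 306.4  46.6] psi 86.7 tilt 0.08 w 46.8 ff 53.1 F [-0.6 -0.4 -2.2]
  turn az -0.0 then dx 1.1 dy -1.0 dz 6.6 mm ; j6 at goal -51
```

Call:
{"fn": "play_rows", "kwargs": {
  "series": [
    [0,-0.0005,0.003,0,0,0,0.2],
    [0,0,0.002,0,0,0,0.2],
    [0,0,0.001,0,0,0,0.2],
    [0,0,0,0,0,0,0.2]
  ]
}}

```text
time: 19.78
eef_pos: [0.4246, 0.3061, 0.0412]
ee_rot: [-0.0, 0.029, 1.0, 0.0]
ft_force: [0.8, -1.2, -1.2]
width: 0.0464
finger_force: 53.1
```

Call:
{"fn": "play_rows", "kwargs": {
  "series": [
    [0,0,0.001,0,0,0,0.2],
    [0,0,0,0,0,0,0.2]
  ]
}}

```text
time: 19.95
eef_pos: [0.4246, 0.3061, 0.0403]
ee_rot: [0.0, 0.029, 1.0, 0.0]
ft_force: [-0.2, 1.0, -3.2]
width: 0.0466
finger_force: 53.1
```

Call:
{"fn": "play_rows", "kwargs": {
  "series": [
    [0,0,0.001,0,0,0,0.2],
    [0,0,0,0,0,0,0.6],
    [0,0,0,0,0,0,0.8],
    [0,0,0,0,0,0,0.8],
    [0,0,0,0,0,0,0.8],
    [0,0,-0.02,0,0,0,0.8],
    [0,0,-0.03,0,0,0,0.8],
    [0,0,-0.04,0,0,0,0.8]
  ]
}}

```text
time: 20.62
eef_pos: [0.423, 0.305, 0.1282]
ee_rot: [-0.003, 0.029, 1.0, -0.002]
ft_force: [-0.6, 0.3, -0.1]
width: 0.0685
finger_force: 0.0
```

Call:
{"fn": "play_rows", "kwargs": {
  "series": [
    [0,0,-0.04,0,0,0,1],
    [0,0,-0.01,0,0,0,1],
    [0,0,0,0,0,0,1],
    [0,0,0,0,0,0,1]
  ]
}}

```text
time: 20.95
eef_pos: [0.4244, 0.306, 0.1792]
ee_rot: [0.0, 0.029, 1.0, 0.0]
ft_force: [-0.4, -0.4, -0.1]
width: 0.0853
finger_force: 0.0
```

```bash
python3 - <<'E'
from h import *
s=find("tile","wrist","w7"); posts(s)
s=find("frame","top"); go(408,-351,20,180); go(408,-351,20,180,1)
E
```

```text
tile wrist 0.94 ztop 51.4 [422.4 305.8] 128.8 48.0 -3.1 rgb [135. 129. 125.]
  post [372.2 277.3] 142 [8.1 8.3 6. ] 74.2
  post [348.7 310.4] 145 [9.  8.7 6. ] 74.2
  post [375.6 340.9] 143 [8.9 8.9 6. ] 73.6
  post [470.8 336.2] 109 [8.5 8.1 5.9] 73.6
  post [493.3 302.4] 109 [7.7 9.3 5.9] 73.1
  post [466.6 272.4] 113 [8.5 8.2 6. ] 73.8
cradle [421.2 306.6] -3.1 rms mm 0.47
frame top 0.88 ztop 19.7 [ 223. -333.] 128.6 48.5 15.5 rgb [116.  84.  48.]
frame top 0.77 ztop 19.4 [ 403.1 -637.2] 128.6 48.5 78.3 rgb [113.  80.  49.]
frame top 0.57 ztop 19.3 [ 408.4 -351.5] 130.5 48.9 20.8 rgb [118. 113.  97.]
t 21.1 tcp [423.7 305.4 177.3] psi 86.7 tilt 0.23 w 85.4 ff 0.0 F [ 0.6 -0.5  0.9]
  turn az -23.3 then dx 239.2 dy -611.5 dz -2.7 mm ; j6 at goal -151
t 21.1 tcp [423.7 305.4 177.3] psi 86.7 tilt 0.23 w 85.4 ff 0.0 F [ 0.6 -0.5  0.9]
  turn az 156.7 then dx -239.2 dy 611.5 dz -2.7 mm ; j6 at goal 29
```

View pics/w7.png

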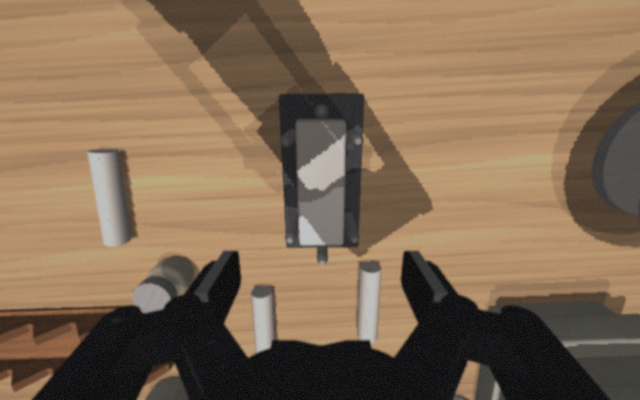

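The tile is seated (px 321,185; top at 51 mm). The pale frame is the real one at (408,-351). I'll go there and turn the wrist.

Call:
{"fn": "play_rows", "kwargs": {
  "series": [
    [-0.0013,-0.0386,0,0,0,0,1],
    [-0.0013,-0.0386,0,0,0,0,1],
    [-0.0013,-0.0386,0,0,0,0,1],
    [-0.0013,-0.0386,0,0,0,0,1],
    [-0.0013,-0.0386,0,0,0,0,1],
    [-0.0013,-0.0386,0,0,0,0,1],
    [-0.0013,-0.0386,0,0,0,0,1],
    [-0.0013,-0.0386,0,0,0,0,1]
  ]
}}

```text
time: 21.82
eef_pos: [0.416, -0.0045, 0.1782]
ee_rot: [-0.001, 0.029, 1.0, 0.0]
ft_force: [0.5, 0.6, -0.7]
width: 0.0854
finger_force: 0.0
```

Call:
{"fn": "play_rows", "kwargs": {
  "series": [
    [-0.0013,-0.0386,0,0,0,0,1],
    [-0.0013,-0.0386,0,0,0,0,1],
    [-0.0013,-0.0386,0,0,0,0,1],
    [-0.0013,-0.0386,0,0,0,0,1],
    [-0.0013,-0.0386,0,0,0,0,1],
    [-0.0013,-0.0386,0,0,0,0,1],
    [-0.0013,-0.0386,0,0,0,0,1],
    [-0.0013,-0.0386,0,0,0,0,1]
  ]
}}

```text
time: 22.48
eef_pos: [0.4085, -0.3133, 0.1778]
ee_rot: [-0.001, 0.029, 1.0, 0.001]
ft_force: [1.2, 0.9, -1.4]
width: 0.0851
finger_force: 0.0
```

Call:
{"fn": "play_rows", "kwargs": {
  "series": [
    [-0.0013,-0.0386,0,0,0,0,1],
    [0,0,0,0,0,7.1,1],
    [0,0,0,0,0,7.1,1],
    [0,0,0,0,0,7.1,1],
    [0,0,0,0,0,7.1,1],
    [0,0,0,0,0,7.1,1],
    [0,0,0,0,0,7.1,1],
    [0,0,0,0,0,7.1,1]
  ]
}}

```text
time: 23.15
eef_pos: [0.408, -0.3498, 0.1776]
ee_rot: [-0.002, 0.449, 0.893, 0.0]
ft_force: [-0.1, -0.2, -0.5]
width: 0.0852
finger_force: 0.0
```

Call:
{"fn": "play_rows", "kwargs": {
  "series": [
    [0,0,0,0,0,7.1,1],
    [0,0,0,0,0,7.1,1],
    [0,0,0,0,0,7.1,1],
    [0,0,0,0,0,7.1,1],
    [0,0,0,0,0,7.1,1],
    [0,0,0,0,0,7.1,1],
    [0,0,0,0,0,7.1,1],
    [0,0,0,0,0,7.1,1]
  ]
}}

```text
time: 23.82
eef_pos: [0.408, -0.3498, 0.1776]
ee_rot: [-0.002, 0.82, 0.572, -0.0]
ft_force: [1.1, 0.3, -0.8]
width: 0.0854
finger_force: 0.0
```

Call:
{"fn": "play_rows", "kwargs": {
  "series": [
    [0,0,0,0,0,7.1,1],
    [0,0,0,0,0,7.1,1],
    [0,0,0,0,0,7.1,1],
    [0,0,0,0,0,7.1,1],
    [0,0,0,0,0,7.1,1],
    [0,0,0,0,0,7.1,1],
    [0,0,0,0,0,7.1,1],
    [0,0,0,0,0,0,1]
  ]
}}

```text
time: 24.48
eef_pos: [0.4081, -0.3499, 0.1777]
ee_rot: [-0.001, 0.984, 0.177, -0.001]
ft_force: [0.8, 0.1, -1.4]
width: 0.085
finger_force: 0.0
```

```bash
python3 - <<'E'
from h import *
go(408.4,-351,20.5,3,1); s=find("frame","wrist","w8"); go(408.4,-351,20.5,3,1)
E
```

```text
t 24.5 tcp [ 408.1 -349.9  177.7] psi -69.6 tilt 0.17 w 85.0 ff 0.0 F [ 0.8  0.1 -1.4]
  turn az -0.1 then dx -0.1 dy 1.2 dz 174.7 mm ; j6 at goal 29
frame wrist 0.95 ztop 17.2 [ 406.1 -636.2] 132.2 48.8 77.9 rgb [153.  93.  54.]
frame wrist 0.69 ztop 17.2 [ 225.5 -332.6] 131.1 48.1 17.1 rgb [150.  88.  51.]
frame wrist 0.64 ztop 17.4 [ 410.3 -350.2] 128.9 48.0 20.5 rgb [141. 137. 124.]
frame wrist 0.55 ztop 18.5 [ 470.8 -454.3] 199.2 41.4 -0.3 rgb [136. 124. 117.]
t 24.6 tcp [ 408.2 -350.   178.2] psi -69.3 tilt 0.13 w 85.5 ff 0.0 F [-0.2  1.1 -0.4]
  turn az 0.2 then dx -0.2 dy 1.0 dz 175.2 mm ; j6 at goal 29
```

Call:
{"fn": "play_rows", "kwargs": {
  "series": [
    [0.001,0.0005,0.035,0,0,0,1],
    [0,0,0.035,0,0,0,1],
    [0,0,0.035,0,0,0,1],
    [0,0,0.03,0,0,0,1],
    [0,0,0.018,0,0,0,0.8],
    [0,0,0.012,0,0,0,0.8],
    [0,0,0.009,0,0,0,0.8],
    [0,0,0,0,0,0,0.8]
  ]
}}

```text
time: 25.25
eef_pos: [0.4087, -0.3495, 0.0033]
ee_rot: [-0.002, 0.984, 0.178, -0.001]
ft_force: [-0.1, 0.3, -0.8]
width: 0.0684
finger_force: 0.0
```

Call:
{"fn": "play_rows", "kwargs": {
  "series": [
    [0,0,0,0,0,0,0.2],
    [0,0,0,0,0,0,0.2],
    [0,0,0,0,0,0,0.2],
    [0,0,0,0,0,0,0.2],
    [0,0,0,0,0,0,0.2],
    [0,0,0,0,0,0,0.2]
  ]
}}

```text
time: 25.75
eef_pos: [0.4103, -0.3509, 0.0063]
ee_rot: [0.001, 0.984, 0.178, 0.001]
ft_force: [-0.3, 1.0, 6.7]
width: 0.0465
finger_force: 52.8
```

Call:
{"fn": "play_rows", "kwargs": {
  "series": [
    [0,0,-0.01,0,0,0,0.2],
    [0,0,-0.03,0,0,0,0.2],
    [0,0,-0.04,0,0,0,0.2],
    [0,0,-0.04,0,0,0,0.2],
    [0,0,-0.04,0,0,0,0.2],
    [0,0,-0.02,0,0,0,0.2],
    [0,0,0,0,0,0,0.2],
    [0,0,0,0,0,0,0.2]
  ]
}}

```text
time: 26.42
eef_pos: [0.4097, -0.3504, 0.1863]
ee_rot: [0.001, 0.984, 0.178, 0.001]
ft_force: [-1.3, -1.2, -1.9]
width: 0.0468
finger_force: 52.1
```

```bash
python3 - <<'E'
from h import *
s=bot.snapshot("wrist"); held(s); save(s,"w9"); go(422,305.7,-3.2,185,1)
E
```

```text
held: far end x 65.7 -> centre dx 0.7 ; top z over tcp: near 12.1 far 12.1 n 5959
  y by x: [(25, np.float64(0.7)), (40, np.float64(0.6)), (55, np.float64(0.7))]
t 26.5 tcp [ 408.9 -349.7  184.6] psi -69.5 tilt 0.10 w 46.3 ff 52.1 F [-0.7  0.7 -1.9]
  turn az 23.7 then dx -23.5 dy -655.1 dz -0.4 mm ; j6 at goal 129
```

Call:
{"fn": "play_rows", "kwargs": {
  "series": [
    [0,0,0,0,0,5.9,0.2],
    [0,0,0,0,0,5.9,0.2],
    [0,0,0,0,0,5.9,0.2],
    [0,0,0,0,0,6,0.2],
    [-0.0014,-0.0385,0,0,0,0,0.2],
    [-0.0014,-0.0385,0,0,0,0,0.2],
    [-0.0014,-0.0385,0,0,0,0,0.2],
    [-0.0014,-0.0385,0,0,0,0,0.2]
  ]
}}

```text
time: 27.13
eef_pos: [0.4109, -0.1942, 0.1827]
ee_rot: [-0.001, 1.0, -0.029, -0.003]
ft_force: [1.4, 0.3, -2.1]
width: 0.0464
finger_force: 52.2
```

Call:
{"fn": "play_rows", "kwargs": {
  "series": [
    [-0.0014,-0.0385,0,0,0,0,0.2],
    [-0.0014,-0.0385,0,0,0,0,0.2],
    [-0.0014,-0.0385,0,0,0,0,0.2],
    [-0.0014,-0.0385,0,0,0,0,0.2],
    [-0.0014,-0.0385,0,0,0,0,0.2],
    [-0.0014,-0.0385,0,0,0,0,0.2],
    [-0.0014,-0.0385,0,0,0,0,0.2],
    [-0.0014,-0.0385,0,0,0,0,0.2]
  ]
}}

```text
time: 27.8
eef_pos: [0.4169, 0.1133, 0.1832]
ee_rot: [0.001, 1.0, -0.028, -0.002]
ft_force: [0.6, -0.5, -2.0]
width: 0.0465
finger_force: 52.2
```

Call:
{"fn": "play_rows", "kwargs": {
  "series": [
    [-0.0014,-0.0385,0,0,0,0,0.2],
    [-0.0014,-0.0385,0,0,0,0,0.2],
    [-0.0014,-0.0385,0,0,0,0,0.2],
    [-0.0014,-0.0385,0,0,0,0,0.2],
    [-0.0014,-0.0385,0,0,0,0,0.2],
    [0,0,0,0,0,0,0.2],
    [0,0,0,0,0,0,0.2],
    [0,0,0,0,0,0,0.2]
  ]
}}

```text
time: 28.47
eef_pos: [0.4215, 0.3033, 0.1833]
ee_rot: [0.002, 1.0, -0.028, -0.002]
ft_force: [0.1, -0.1, -1.4]
width: 0.0464
finger_force: 52.4
```

```bash
python3 - <<'E'
from h import *
s=bot.snapshot("wrist"); held(s); posts(s); go(421.2,305.7,-3.2,58,1)
E
```

```text
held: far end x 65.2 -> centre dx 0.2 ; top z over tcp: near 9.8 far 9.7 n 6149
  y by x: [(25, np.float64(-0.0)), (40, np.float64(0.1)), (55, np.float64(0.0))]
  post [374.  282.1] 21 [6.7 2.2 5.7] 69.8
  post [350.7 310.2] 105 [7.  8.4 5.9] 73.9
  post [473.7 272.6] 9 [0.9 5.5 3.3] 67.7
  post [495.4 302.7] 142 [9.3 8.  6. ] 74.2
  post [477.5 335. ] 6 [0.5 4.1 3. ] 65.8
cradle [424.8 307.4] -3.86 rms mm 2.03
t 28.5 tcp [421.8 302.9 183.7] psi -93.3 tilt 0.24 w 46.4 ff 52.4 F [-0.3 -0.4 -1. ]
  turn az -0.1 then dx -0.8 dy -2.8 dz 125.7 mm ; j6 at goal 129
```

Call:
{"fn": "play_rows", "kwargs": {
  "series": [
    [0,-0.0026,0.03,0,0,0,0.2],
    [0,0,0.03,0,0,0,0.2],
    [0,0,0.02,0,0,0,0.2],
    [0,0,0.012,0,0,0,0.2],
    [0,0,0.008,0,0,0,0.2],
    [0,0,0.006,0,0,0,0.2],
    [0,0,0.006,0,0,0,0.2],
    [0,0,0,0,0,0,0.2]
  ]
}}

```text
time: 29.18
eef_pos: [0.4228, 0.3063, 0.0728]
ee_rot: [0.0, 1.0, -0.029, -0.0]
ft_force: [-0.8, 0.6, -1.4]
width: 0.0463
finger_force: 52.3
```

Call:
{"fn": "play_rows", "kwargs": {
  "series": [
    [0,0,0.003,0,0,0,0.2],
    [0,0,0.003,0,0,0,0.2],
    [0,0,0.002,0,0,0,0.2],
    [0,0,0,0,0,0,0.2]
  ]
}}

```text
time: 29.52
eef_pos: [0.4228, 0.307, 0.0652]
ee_rot: [0.0, 1.0, -0.028, -0.0]
ft_force: [-0.1, -0.2, -1.5]
width: 0.0466
finger_force: 52.3
```

```bash
python3 - <<'E'
from h import *
s=bot.snapshot("wrist"); held(s);go(421.2,305.7,-3.2,58,1)
E
```

```text
held: far end x 76.9 -> centre dx 11.9 ; top z over tcp: near 10.1 far 10.0 n 6580
  y by x: [(25, np.float64(0.2)), (40, np.float64(0.2)), (55, np.float64(0.3))]
t 29.6 tcp [422.9 307.   65.4] psi -93.2 tilt 0.01 w 46.4 ff 52.3 F [-0.9 -0.2 -2. ]
  turn az -0.0 then dx -1.6 dy 1.4 dz 7.4 mm ; j6 at goal 129
```

Call:
{"fn": "play_rows", "kwargs": {
  "series": [
    [-0.0005,0.001,0.002,0,0,0,0.2],
    [0,0,0.0015,0,0,0,0.2],
    [0,0,0.001,0,0,0,0.2],
    [0,0,0,0,0,0,0.2]
  ]
}}

```text
time: 29.9
eef_pos: [0.4222, 0.3059, 0.0606]
ee_rot: [0.0, 1.0, -0.028, -0.0]
ft_force: [0.6, -0.2, -1.6]
width: 0.0468
finger_force: 52.4
```

Call:
{"fn": "play_rows", "kwargs": {
  "series": [
    [0,0,0.001,0,0,0,0.2],
    [0,0,0.0005,0,0,0,0.2],
    [0,0,0,0,0,0,0.2]
  ]
}}

```text
time: 30.15
eef_pos: [0.4223, 0.306, 0.0592]
ee_rot: [0.0, 1.0, -0.028, -0.0]
ft_force: [-0.9, -0.0, -1.2]
width: 0.0463
finger_force: 52.4
```

Call:
{"fn": "play_rows", "kwargs": {
  "series": [
    [0,0,0,0,0,0,0.6],
    [0,0,0,0,0,0,0.8],
    [0,0,0,0,0,0,0.8],
    [0,0,0,0,0,0,0.8],
    [0,0,-0.02,0,0,0,0.8],
    [0,0,-0.03,0,0,0,0.8],
    [0,0,-0.04,0,0,0,0.8],
    [0,0,-0.03,0,0,0,0.8]
  ]
}}

```text
time: 30.82
eef_pos: [0.4227, 0.3062, 0.1818]
ee_rot: [-0.001, 1.0, -0.028, 0.001]
ft_force: [0.7, 0.5, 0.2]
width: 0.0681
finger_force: 0.0
```

```bash
python3 - <<'E'
from h import *
s=find("frame","wrist","w10")
s=find("rod1","top"); go(595,358,-1.8,180,0);go(595,358,-1.8,180,1)
E
```

```text
frame wrist 0.81 ztop 69.4 [422.8 305.7] 129.3 48.1 -3.2 rgb [119. 117. 107.]
rod1 top 0.84 ztop 28.4 [431.1  61. ] 109.7 24.4 -7.3 rgb [122. 120. 113.]
rod1 top 0.77 ztop 28.3 [623.7 214.2] 111.3 22.6 -3.5 rgb [122. 121. 114.]
rod1 top 0.7 ztop 28.0 [593.8 355.6] 107.1 23.7 -1.6 rgb [117. 116. 111.]
t 31.0 tcp [422.5 306.1 180.1] psi -93.2 tilt 0.12 w 68.6 ff 0.0 F [-0.2 -0.5 -0.5]
  turn az 178.6 then dx -170.7 dy 57.2 dz 0.1 mm ; j6 at goal -57
t 31.0 tcp [422.5 306.1 180.1] psi -93.2 tilt 0.12 w 68.6 ff 0.0 F [-0.2 -0.5 -0.5]
  turn az -1.4 then dx 170.7 dy -57.2 dz 0.1 mm ; j6 at goal 123
```

View pics/w10.png

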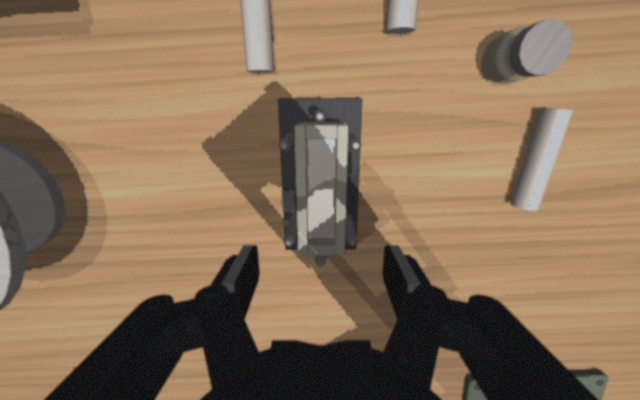

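The stack is complete: the frame is at px (320,188), top at 69 mm and centred. Now the rods.

Call:
{"fn": "play_rows", "kwargs": {
  "series": [
    [0,0,0,0,0,-1.5,0.8],
    [0.034,-0.0112,0,0,0,0,0.8],
    [0.034,-0.0112,0,0,0,0,0.8],
    [0.034,-0.0112,0,0,0,0,0.8],
    [0.034,-0.0112,0,0,0,0,0.8],
    [0.034,-0.0112,0,0,0,0,0.8],
    [0,0,0,0,0,0,0.8],
    [0,0,0,0,0,0,0.8]
  ]
}}

```text
time: 31.68
eef_pos: [0.5942, 0.3564, 0.1756]
ee_rot: [0.001, 1.0, -0.016, -0.002]
ft_force: [-0.8, 0.5, 0.2]
width: 0.0684
finger_force: 0.0
```

```bash
python3 - <<'E'
from h import *
s=find("rod1","wrist"); go(595,357.5,-1.8,5,1)
E
```

```text
rod1 wrist 0.8 ztop 26.3 [432.4  63.9] 111.3 23.7 -7.9 rgb [150. 145. 140.]
rod1 wrist 0.76 ztop 26.5 [595.7 358.7] 109.8 23.3 -2.7 rgb [144. 136. 130.]
rod1 wrist 0.57 ztop 26.4 [623.7 217.4] 109.1 24.5 -3.9 rgb [174. 170. 166.]
t 31.8 tcp [592.6 356.2 177.3] psi -91.7 tilt 0.25 w 68.4 ff 0.0 F [-0.9 -0.3  0.6]
  turn az 0.1 then dx 2.3 dy -1.3 dz 172.3 mm ; j6 at goal 123
```

Call:
{"fn": "play_rows", "kwargs": {
  "series": [
    [0.002,-0.0018,0.035,0,0,0.4,0.8],
    [0,0,0.035,0,0,0,0.8],
    [0,0,0.035,0,0,0,0.8],
    [0,0,0.03,0,0,0,0.8],
    [0,0,0.018,0,0,0,0.8],
    [0,0,0.012,0,0,0,0.8],
    [0,0,0.007,0,0,0,0.8],
    [0,0,0,0,0,0,0.8]
  ]
}}

```text
time: 32.45
eef_pos: [0.5949, 0.3583, 0.0065]
ee_rot: [0.0, 1.0, -0.018, -0.001]
ft_force: [0.1, -0.1, -0.4]
width: 0.0684
finger_force: 0.0
```

Call:
{"fn": "play_rows", "kwargs": {
  "series": [
    [0,0,0,0,0,0,0.1],
    [0,0,0,0,0,0,0.1],
    [0,0,0,0,0,0,0.1],
    [0,0,0,0,0,0,0.1],
    [0,0,0,0,0,0,0.1],
    [0,0,0,0,0,0,0.1],
    [0,0,0,0,0,0,0.1]
  ]
}}

```text
time: 33.03
eef_pos: [0.5969, 0.3592, 0.0092]
ee_rot: [-0.001, 1.0, -0.019, 0.001]
ft_force: [-1.5, 0.7, 6.0]
width: 0.0261
finger_force: 49.5
```

Call:
{"fn": "play_rows", "kwargs": {
  "series": [
    [0,0,-0.01,0,0,0,0.1],
    [0,0,-0.03,0,0,0,0.1],
    [0,0,-0.04,0,0,0,0.1],
    [0,0,-0.04,0,0,0,0.1],
    [0,0,-0.04,0,0,0,0.1],
    [0,0,-0.02,0,0,0,0.1],
    [0,0,0,0,0,0,0.1],
    [0,0,0,0,0,0,0.1]
  ]
}}

```text
time: 33.7
eef_pos: [0.5962, 0.3587, 0.1888]
ee_rot: [-0.001, 1.0, -0.019, 0.001]
ft_force: [0.7, -0.5, -2.1]
width: 0.0262
finger_force: 49.4
```

```bash
python3 - <<'E'
from h import *
s=bot.snapshot("wrist"); held(s); save(s,"w11")
s=bot.snapshot("top"); m=[d for d in bot.masks_of("rack",s)][0]; P,u,v=pts(s,m["pixels"]); print("rack",m["p"],rect(P),rect(P[P[:,2]>.03]))
Q=P[(P[:,2]>.042)&(P[:,2]<.055)]
h,e=np.histogram(Q[:,1],40); print([(int(1000*a),int(b)) for a,b in zip(e,h)]); print("x extent",np.percentile(Q[:,0],[1,99]))
go(638,25,-1.2,150,1)
E
```

```text
held: far end x 54.8 -> centre dx -10.2 ; top z over tcp: near 17.9 far 15.0 n 4466
  y by x: [(25, np.float64(-0.0)), (40, np.float64(-0.0)), (55, np.float64(-0.0))]
rack 0.78 (array([640.8, -58.7]), 283.7, 112.0, 89.0) (array([637.4, -61.2]), 264.4, 89.6, 88.6)
[(-178, 11), (-172, 14), (-166, 0), (-160, 0), (-154, 0), (-148, 0), (-142, 0), (-136, 0), (-130, 0), (-124, 10), (-118, 16), (-112, 8), (-106, 1), (-100, 0), (-94, 0), (-89, 0), (-83, 0), (-77, 0), (-71, 4), (-65, 14), (-59, 7), (-53, 1), (-47, 0), (-41, 0), (-35, 0), (-29, 0), (-23, 0), (-17, 0), (-11, 11), (-5, 16), (0, 6), (6, 0), (12, 0), (18, 0), (24, 0), (29, 0), (35, 0), (41, 7), (47, 15), (53, 10)]
x extent [0.59178271 0.68394046]
t 33.9 tcp [594.9 357.9 184.8] psi -92.1 tilt 0.28 w 25.9 ff 49.4 F [-0.4 -0.3 -2.4]
  turn az -0.9 then dx 50.1 dy 331.9 dz 34.8 mm ; j6 at goal 93
```

View pics/w11.png

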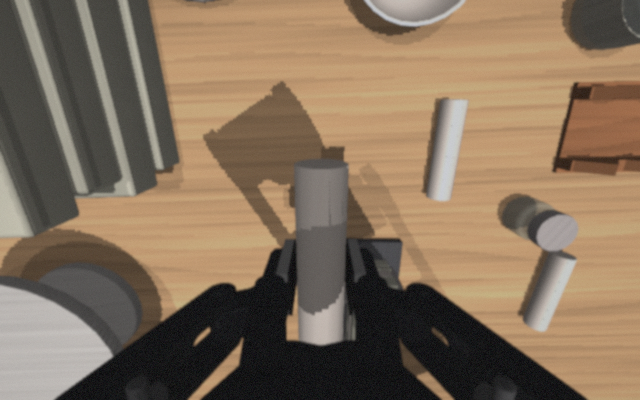

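Call:
{"fn": "play_rows", "kwargs": {
  "series": [
    [0,0,0,0,0,-0.9,0.1],
    [0.0057,0.0369,0,0,0,0,0.1],
    [0.0057,0.0369,0,0,0,0,0.1],
    [0.0057,0.0369,0,0,0,0,0.1],
    [0.0057,0.0369,0,0,0,0,0.1],
    [0.0057,0.0369,0,0,0,0,0.1],
    [0.0057,0.0369,0,0,0,0,0.1],
    [0.0057,0.0369,0,0,0,0,0.1]
  ]
}}

```text
time: 34.52
eef_pos: [0.6297, 0.0977, 0.1858]
ee_rot: [0.0, 1.0, -0.01, -0.001]
ft_force: [-0.4, -0.8, -1.6]
width: 0.0263
finger_force: 49.5
```

Call:
{"fn": "play_rows", "kwargs": {
  "series": [
    [0.0057,0.0369,0,0,0,0,0.1],
    [0.0057,0.0369,0,0,0,0,0.1],
    [0,0,0,0,0,0,0.1],
    [0,0,0,0,0,0,0.1],
    [0,0,0.03,0,0,0,0.1],
    [0,0,0.03,0,0,0,0.1],
    [0,0,0.02,0,0,0,0.1],
    [0,0,0,0,0,0,0.1]
  ]
}}

```text
time: 35.18
eef_pos: [0.6363, 0.0268, 0.1015]
ee_rot: [-0.0, 1.0, -0.01, -0.006]
ft_force: [-0.5, -0.1, -2.0]
width: 0.0259
finger_force: 49.6
```

```bash
python3 - <<'E'
from h import *
go(639,25,-1.2,37,1)
E
```

```text
t 35.2 tcp [636.3  26.8 101.5] psi -91.1 tilt 0.67 w 25.9 ff 49.6 F [-0.5 -0.1 -2. ]
  turn az 0.1 then dx 2.8 dy 1.8 dz 64.5 mm ; j6 at goal 93
```

Call:
{"fn": "play_rows", "kwargs": {
  "series": [
    [0.002,0.0015,0.02,0,0,0,0.1],
    [0,0,0.015,0,0,0,0.1],
    [0,0,0.01,0,0,0,0.1],
    [0,0,0.008,0,0,0,0.1],
    [0,0,0.005,0,0,0,0.1],
    [0,0,0.002,0,0,0,0.1],
    [0,0,0,0,0,0,0.1]
  ]
}}

```text
time: 35.77
eef_pos: [0.6423, 0.0241, 0.0475]
ee_rot: [-0.0, 1.0, -0.011, 0.0]
ft_force: [0.6, 0.1, -2.1]
width: 0.0259
finger_force: 49.6
```

Call:
{"fn": "play_rows", "kwargs": {
  "series": [
    [0,0,0.002,0,0,0,0.1],
    [0,0,0.001,0,0,0,0.1],
    [0,0,0,0,0,0,0.1]
  ]
}}

```text
time: 36.02
eef_pos: [0.6423, 0.0239, 0.0446]
ee_rot: [-0.0, 1.0, -0.011, 0.0]
ft_force: [0.2, -0.4, -1.5]
width: 0.0262
finger_force: 49.6
```

```bash
python3 - <<'E'
from h import *
go(639,25,-1.2,37,1)
E
```

```text
t 36.0 tcp [642.3  23.9  44.6] psi -91.2 tilt 0.03 w 26.2 ff 49.6 F [ 0.2 -0.4 -1.5]
  turn az -0.0 then dx -3.3 dy -1.0 dz 7.6 mm ; j6 at goal 93
```

Call:
{"fn": "play_rows", "kwargs": {
  "series": [
    [-0.003,-0.001,0.003,0,0,0,0.1],
    [0,0,0.002,0,0,0,0.1],
    [0,0,0.002,0,0,0,0.1],
    [0,0,0,0,0,0,0.1]
  ]
}}

```text
time: 36.35
eef_pos: [0.6388, 0.025, 0.0368]
ee_rot: [-0.0, 1.0, -0.011, -0.0]
ft_force: [0.7, -0.3, -1.8]
width: 0.0261
finger_force: 49.6
```

Call:
{"fn": "play_rows", "kwargs": {
  "series": [
    [0,0,0.0015,0,0,0,0.1],
    [0,0,0,0,0,0,0.1],
    [0,0,0,0,0,0,0.1]
  ]
}}

```text
time: 36.6
eef_pos: [0.6392, 0.025, 0.0358]
ee_rot: [-0.0, 1.0, -0.011, 0.0]
ft_force: [-0.1, 0.1, -1.5]
width: 0.0256
finger_force: 49.6
```

Call:
{"fn": "play_rows", "kwargs": {
  "series": [
    [0,0,0.001,0,0,0,0.1],
    [0,0,0,0,0,0,0.3],
    [0,0,0,0,0,0,0.5],
    [0,0,0,0,0,0,0.5],
    [0,0,0,0,0,0,0.5],
    [0,0,-0.02,0,0,0,0.5],
    [0,0,-0.04,0,0,0,0.5],
    [0,0,-0.04,0,0,0,0.5]
  ]
}}

```text
time: 37.27
eef_pos: [0.638, 0.0249, 0.1343]
ee_rot: [0.0, 1.0, -0.011, -0.002]
ft_force: [1.3, 0.8, 0.8]
width: 0.0428
finger_force: 0.0
```

Call:
{"fn": "play_rows", "kwargs": {
  "series": [
    [0,0,-0.04,0,0,0,0.8],
    [0,0,0,0,0,0,0.8],
    [0,0,0,0,0,0,0.8]
  ]
}}

```text
time: 37.52
eef_pos: [0.6408, 0.025, 0.1782]
ee_rot: [-0.0, 1.0, -0.011, 0.003]
ft_force: [-0.1, 0.4, -1.6]
width: 0.0683
finger_force: 0.0
```

```bash
python3 - <<'E'
from h import *
s=find("rod1","wrist"); s=find("rod1","top"); go(624,216,-3.8,180,1)
E
```

```text
rod1 wrist 0.93 ztop 26.3 [457.3  58.6] 62.3 23.4 -8.0 rgb [118. 112. 107.]
rod1 wrist 0.68 ztop 26.4 [624.1 214.9] 109.9 24.4 -4.1 rgb [184. 178. 173.]
rod1 wrist 0.58 ztop 82.4 [755.4 -97.7] 76.1 74.2 -88.5 rgb [96. 60. 46.]
rod1 top 0.75 ztop 54.0 [628.4  24.4] 91.9 23.8 -1.7 rgb [80. 75. 69.]
rod1 top 0.5 ztop 28.5 [430.8  60.7] 108.3 22.7 -8.9 rgb [77. 74. 69.]
t 37.7 tcp [638.1  24.9 172.9] psi -91.2 tilt 0.21 w 68.5 ff 0.0 F [-0.5 -0.2  0.4]
  turn az 2.6 then dx -26.7 dy -189.7 dz -7.1 mm ; j6 at goal 113
```

Call:
{"fn": "play_rows", "kwargs": {
  "series": [
    [0,0,0,0,0,2.7,0.8],
    [-0.0053,-0.0379,0,0,0,0,0.8],
    [-0.0053,-0.0379,0,0,0,0,0.8],
    [-0.0053,-0.0379,0,0,0,0,0.8],
    [-0.0053,-0.0379,0,0,0,0,0.8],
    [-0.0053,-0.0379,0,0,0,0,0.8],
    [0,0,0,0,0,0,0.8],
    [0,0,0,0,0,0,0.8]
  ]
}}

```text
time: 38.38
eef_pos: [0.6247, 0.2177, 0.1728]
ee_rot: [0.001, 0.999, -0.032, -0.002]
ft_force: [-0.3, -0.9, 1.3]
width: 0.0684
finger_force: 0.0
```

```bash
python3 - <<'E'
from h import *
s=find("rod1","wrist"); go(624,216,-3.8,5,1)
E
```

```text
rod1 wrist 0.87 ztop 26.5 [623.9 216.4] 110.2 24.3 -3.9 rgb [127. 121. 117.]
rod1 wrist 0.72 ztop 52.1 [638.3  26.7] 109.2 23.3 -1.2 rgb [163. 159. 155.]
rod1 wrist 0.61 ztop 26.2 [432.7  64.1] 111.6 21.7 -9.3 rgb [140. 134. 128.]
t 38.5 tcp [625.3 215.1 173.4] psi -93.9 tilt 0.16 w 68.1 ff 0.0 F [ 0.4  0.1 -0.1]
  turn az -0.1 then dx -1.3 dy -0.8 dz 168.4 mm ; j6 at goal 113
```

Call:
{"fn": "play_rows", "kwargs": {
  "series": [
    [-0.001,0,0.035,0,0,0,0.8],
    [0,0,0.035,0,0,0,0.8],
    [0,0,0.035,0,0,0,0.8],
    [0,0,0.03,0,0,0,0.8],
    [0,0,0.018,0,0,0,0.8],
    [0,0,0.01,0,0,0,0.8],
    [0,0,0.006,0,0,0,0.8],
    [0,0,0,0,0,0,0.8]
  ]
}}

```text
time: 39.15
eef_pos: [0.6247, 0.2148, 0.005]
ee_rot: [0.0, 0.999, -0.035, -0.001]
ft_force: [-0.2, -0.1, -0.4]
width: 0.0682
finger_force: 0.0
```

Call:
{"fn": "play_rows", "kwargs": {
  "series": [
    [0,0,0,0,0,0,0.1],
    [0,0,0,0,0,0,0.1],
    [0,0,0,0,0,0,0.1],
    [0,0,0,0,0,0,0.1],
    [0,0,0,0,0,0,0.1],
    [0,0,0,0,0,0,0.1],
    [0,0,0,0,0,0,0.1]
  ]
}}

```text
time: 39.73
eef_pos: [0.6257, 0.2162, 0.0076]
ee_rot: [-0.0, 0.999, -0.034, 0.001]
ft_force: [-0.4, -1.0, 6.4]
width: 0.0262
finger_force: 49.4
```

Call:
{"fn": "play_rows", "kwargs": {
  "series": [
    [0,0,-0.01,0,0,0,0.1],
    [0,0,-0.03,0,0,0,0.1],
    [0,0,-0.04,0,0,0,0.1],
    [0,0,-0.04,0,0,0,0.1],
    [0,0,-0.04,0,0,0,0.1],
    [0,0,-0.02,0,0,0,0.1],
    [0,0,0,0,0,0,0.1],
    [0,0,0,0,0,0,0.1]
  ]
}}

```text
time: 40.4
eef_pos: [0.6249, 0.2162, 0.1875]
ee_rot: [-0.001, 0.999, -0.034, 0.001]
ft_force: [0.3, 0.0, -3.4]
width: 0.0258
finger_force: 49.4
```

```bash
python3 - <<'E'
from h import *
s=bot.snapshot("wrist"); held(s); go(636.5,-143,-1.2,37,1)
E
```

```text
held: far end x 54.3 -> centre dx -10.7 ; top z over tcp: near 19.4 far 16.0 n 4511
  y by x: [(25, np.float64(0.3)), (40, np.float64(-0.1)), (55, np.float64(-0.2))]
t 40.5 tcp [624.  215.8 185.4] psi -93.9 tilt 0.07 w 25.7 ff 49.4 F [ 0.2 -0.1 -2.8]
  turn az -2.7 then dx 20.1 dy 358.5 dz 148.4 mm ; j6 at goal 79
```

Call:
{"fn": "play_rows", "kwargs": {
  "series": [
    [0,0,0,0,0,-2.7,0.1],
    [0.0022,0.0398,0,0,0,0,0.1],
    [0.0022,0.0398,0,0,0,0,0.1],
    [0.0022,0.0398,0,0,0,0,0.1],
    [0.0022,0.0398,0,0,0,0,0.1],
    [0.0022,0.0398,0,0,0,0,0.1],
    [0.0022,0.0398,0,0,0,0,0.1],
    [0.0022,0.0398,0,0,0,0,0.1]
  ]
}}

```text
time: 41.12
eef_pos: [0.6325, -0.0645, 0.183]
ee_rot: [-0.0, 1.0, -0.011, -0.003]
ft_force: [0.2, 0.1, -1.2]
width: 0.0261
finger_force: 49.6
```

Call:
{"fn": "play_rows", "kwargs": {
  "series": [
    [0.0022,0.0398,0,0,0,0,0.1],
    [0.0022,0.0398,0,0,0,0,0.1],
    [0,0,0,0,0,0,0.1],
    [0,0,0,0,0,0,0.1],
    [0,0,0.03,0,0,0,0.1],
    [0,0,0.03,0,0,0,0.1],
    [0,0,0.02,0,0,0,0.1],
    [0,0,0,0,0,0,0.1]
  ]
}}

```text
time: 41.78
eef_pos: [0.6326, -0.1399, 0.0992]
ee_rot: [-0.002, 1.0, -0.01, -0.007]
ft_force: [-0.2, 0.5, -1.7]
width: 0.0264
finger_force: 49.7
```

Call:
{"fn": "play_rows", "kwargs": {
  "series": [
    [0,0,0.02,0,0,0,0.1],
    [0,0,0.015,0,0,0,0.1],
    [0,0,0.01,0,0,0,0.1],
    [0,0,0.005,0,0,0,0.1],
    [0,0,0,0,0,0,0.1],
    [0,0,0,0,0,0,0.1]
  ]
}}

```text
time: 42.28
eef_pos: [0.6373, -0.1423, 0.0564]
ee_rot: [0.0, 1.0, -0.011, 0.0]
ft_force: [-0.1, -0.3, -1.1]
width: 0.0261
finger_force: 49.7
```

```bash
python3 - <<'E'
from h import *
s=bot.snapshot("wrist"); held(s); go(636.5,-143,-1.2,34,1)
E
```

```text
held: far end x 89.7 -> centre dx 24.7 ; top z over tcp: near 16.8 far 12.5 n 4578
  y by x: [(25, np.float64(0.2)), (40, np.float64(0.3)), (55, np.float64(0.3))]
t 42.3 tcp [ 637.6 -142.5   56.8] psi -91.2 tilt 0.10 w 26.1 ff 49.7 F [ 0.6 -0.8 -1.1]
  turn az -0.0 then dx -1.1 dy 0.5 dz 22.8 mm ; j6 at goal 79
```

Call:
{"fn": "play_rows", "kwargs": {
  "series": [
    [-0.001,0,0.006,0,0,0,0.1],
    [0,0,0.005,0,0,0,0.1],
    [0,0,0.004,0,0,0,0.1],
    [0,0,0.003,0,0,0,0.1],
    [0,0,0.002,0,0,0,0.1],
    [0,0,0,0,0,0,0.1]
  ]
}}

```text
time: 42.83
eef_pos: [0.6355, -0.1425, 0.0351]
ee_rot: [-0.0, 1.0, -0.011, -0.001]
ft_force: [0.7, 1.0, -2.1]
width: 0.026
finger_force: 49.7
```

Call:
{"fn": "play_rows", "kwargs": {
  "series": [
    [0,0,0.001,0,0,0,0.1],
    [0,0,0.001,0,0,0,0.1],
    [0,0,0,0,0,0,0.1]
  ]
}}

```text
time: 43.08
eef_pos: [0.6359, -0.1426, 0.0337]
ee_rot: [-0.0, 1.0, -0.011, 0.0]
ft_force: [-0.9, 0.4, -1.3]
width: 0.0264
finger_force: 49.7
```

Call:
{"fn": "play_rows", "kwargs": {
  "series": [
    [0,0,0.001,0,0,0,0.1],
    [0,0,0,0,0,0,0.3],
    [0,0,0,0,0,0,0.5],
    [0,0,0,0,0,0,0.5],
    [0,0,0,0,0,0,0.5],
    [0,0,-0.02,0,0,0,0.5],
    [0,0,-0.04,0,0,0,0.5],
    [0,0,-0.04,0,0,0,0.5]
  ]
}}

```text
time: 43.75
eef_pos: [0.6347, -0.1422, 0.1321]
ee_rot: [-0.001, 1.0, -0.011, -0.002]
ft_force: [0.2, -1.2, -0.1]
width: 0.0428
finger_force: 0.0
```

Call:
{"fn": "play_rows", "kwargs": {
  "series": [
    [0,0,-0.04,0,0,0,0.8],
    [0,0,0,0,0,0,0.8],
    [0,0,0,0,0,0,0.8]
  ]
}}

```text
time: 44.0
eef_pos: [0.6375, -0.1429, 0.1762]
ee_rot: [0.001, 1.0, -0.011, 0.003]
ft_force: [-0.5, -0.2, 0.7]
width: 0.0678
finger_force: 0.0
```

```bash
python3 - <<'E'
from h import *
s=find("rod1","wrist"); s=find("rod1","top"); go(431.7,62.5,-8,180,1)
E
```

```text
rod1 wrist 0.84 ztop 52.1 [638.3  23.1] 109.7 24.4 -0.6 rgb [178. 173. 168.]
rod1 wrist 0.77 ztop 52.3 [ 634.5 -143.2] 109.8 23.6 -1.0 rgb [150. 142. 136.]
rod1 wrist 0.76 ztop 23.4 [384.7  56.1] 19.5 7.0 -28.8 rgb [91. 83. 78.]
rod1 top 0.64 ztop 56.9 [ 657.  -143.9] 17.5 13.4 -70.1 rgb [74. 72. 65.]
rod1 top 0.39 ztop 54.7 [661.2  27.1] 58.0 12.8 -5.4 rgb [122. 119. 112.]
t 44.2 tcp [ 634.8 -142.3  170.8] psi -91.2 tilt 0.21 w 68.4 ff 0.0 F [0.6 0.6 0. ]
  turn az 6.8 then dx -229.6 dy -174.6 dz -9.2 mm ; j6 at goal 106
```

Call:
{"fn": "play_rows", "kwargs": {
  "series": [
    [0,0,0,0,0,6.8,0.8],
    [-0.0328,-0.0249,0,0,0,0,0.8],
    [-0.0328,-0.0249,0,0,0,0,0.8],
    [-0.0328,-0.0249,0,0,0,0,0.8],
    [-0.0328,-0.0249,0,0,0,0,0.8],
    [-0.0328,-0.0249,0,0,0,0,0.8],
    [-0.0328,-0.0249,0,0,0,0,0.8],
    [-0.0328,-0.0249,0,0,0,0,0.8]
  ]
}}

```text
time: 44.87
eef_pos: [0.4304, 0.063, 0.1714]
ee_rot: [0.0, 0.998, -0.07, -0.001]
ft_force: [-0.2, 0.8, -0.3]
width: 0.068
finger_force: 0.0
```

Call:
{"fn": "play_rows", "kwargs": {
  "series": [
    [0,0,0,0,0,0,0.8],
    [0,0,0,0,0,0,0.8]
  ]
}}

```text
time: 45.03
eef_pos: [0.4309, 0.0631, 0.1719]
ee_rot: [0.0, 0.998, -0.068, -0.001]
ft_force: [0.2, -0.0, 0.5]
width: 0.0684
finger_force: 0.0
```

```bash
python3 - <<'E'
from h import *
s=find("rod1","wrist"); go(432,63,-7.8,5,1)
E
```

```text
rod1 wrist 0.87 ztop 51.6 [585.4  26.1] 24.7 7.9 80.8 rgb [130. 125. 121.]
t 45.1 tcp [433.2  61.9 172.3] psi -98.0 tilt 0.03 w 68.8 ff 0.0 F [-0.1 -0.8 -0.4]
  turn az -0.2 then dx -1.3 dy -0.9 dz 167.3 mm ; j6 at goal 106
```

Call:
{"fn": "play_rows", "kwargs": {
  "series": [
    [-0.001,0,0.035,0,0,0,0.8],
    [0,0,0.035,0,0,0,0.8],
    [0,0,0.035,0,0,0,0.8],
    [0,0,0.03,0,0,0,0.8],
    [0,0,0.018,0,0,0,0.8],
    [0,0,0.009,0,0,0,0.8],
    [0,0,0.005,0,0,0,0.8],
    [0,0,0,0,0,0,0.8]
  ]
}}

```text
time: 45.8
eef_pos: [0.4321, 0.0614, 0.0044]
ee_rot: [0.0, 0.997, -0.071, -0.001]
ft_force: [-0.6, 0.7, -0.2]
width: 0.0685
finger_force: 0.0
```

Call:
{"fn": "play_rows", "kwargs": {
  "series": [
    [0,0,0,0,0,0,0.1],
    [0,0,0,0,0,0,0.1],
    [0,0,0,0,0,0,0.1],
    [0,0,0,0,0,0,0.1],
    [0,0,0,0,0,0,0.1],
    [0,0,0,0,0,0,0.1],
    [0,0,0,0,0,0,0.1]
  ]
}}

```text
time: 46.38
eef_pos: [0.4326, 0.0622, 0.0068]
ee_rot: [-0.0, 0.998, -0.07, 0.001]
ft_force: [-0.7, -1.5, 6.8]
width: 0.0261
finger_force: 49.1
```

Call:
{"fn": "play_rows", "kwargs": {
  "series": [
    [0,0,-0.01,0,0,0,0.1],
    [0,0,-0.03,0,0,0,0.1],
    [0,0,-0.04,0,0,0,0.1],
    [0,0,-0.04,0,0,0,0.1],
    [0,0,-0.04,0,0,0,0.1],
    [0,0,-0.02,0,0,0,0.1],
    [0,0,0,0,0,0,0.1],
    [0,0,0,0,0,0,0.1]
  ]
}}

```text
time: 47.05
eef_pos: [0.4319, 0.0623, 0.1866]
ee_rot: [-0.0, 0.998, -0.07, 0.001]
ft_force: [0.0, -0.1, -1.9]
width: 0.0261
finger_force: 49.5
```

```bash
python3 - <<'E'
from h import *
s=bot.snapshot("wrist"); held(s); go(637,-87,-1.2,34,1)
E
```

```text
held: far end x 55.8 -> centre dx -9.2 ; top z over tcp: near 19.6 far 17.4 n 4719
  y by x: [(25, np.float64(0.1)), (40, np.float64(0.2)), (55, np.float64(-0.1))]
t 47.1 tcp [430.9  62.2 185.1] psi -98.0 tilt 0.07 w 26.0 ff 49.5 F [-0.2 -0.2 -2.2]
  turn az -6.8 then dx 209.2 dy 144.8 dz 151.1 mm ; j6 at goal 83
```

Call:
{"fn": "play_rows", "kwargs": {
  "series": [
    [0,0,0,0,0,-6.8,0.1],
    [0.0299,0.0207,0,0,0,0,0.1],
    [0.0299,0.0207,0,0,0,0,0.1],
    [0.0299,0.0207,0,0,0,0,0.1],
    [0.0299,0.0207,0,0,0,0,0.1],
    [0.0299,0.0207,0,0,0,0,0.1],
    [0.0299,0.0207,0,0,0,0,0.1],
    [0.0299,0.0207,0,0,0,0,0.1]
  ]
}}

```text
time: 47.77
eef_pos: [0.6378, -0.0881, 0.1823]
ee_rot: [-0.001, 1.0, -0.011, -0.003]
ft_force: [0.2, 0.7, -1.7]
width: 0.0262
finger_force: 49.7
```

Call:
{"fn": "play_rows", "kwargs": {
  "series": [
    [0,0,0,0,0,0,0.1],
    [0,0,0,0,0,0,0.1],
    [0,0,0.03,0,0,0,0.1],
    [0,0,0.03,0,0,0,0.1],
    [0,0,0.02,0,0,0,0.1],
    [0,0,0,0,0,0,0.1],
    [0,0,0,0,0,0,0.1]
  ]
}}

```text
time: 48.35
eef_pos: [0.636, -0.0862, 0.1039]
ee_rot: [-0.001, 1.0, -0.01, -0.003]
ft_force: [-0.5, 0.5, 0.6]
width: 0.0261
finger_force: 49.7
```

```bash
python3 - <<'E'
from h import *
s=find("rod1","wrist"); go(637,-87,-1.2,34,1)
E
```

```text
rod1 wrist 0.82 ztop 123.5 [639.6 -86.9] 102.7 23.9 -1.3 rgb [117. 110. 106.]
rod1 wrist 0.78 ztop 52.2 [ 634.3 -142.5] 110.1 24.3 -1.1 rgb [187. 180. 173.]
rod1 wrist 0.59 ztop 52.2 [638.4  23.5] 110.1 24.8 -1.1 rgb [136. 129. 124.]
rod1 wrist 0.43 ztop 82.6 [742.9 -97.5] 75.1 49.3 89.0 rgb [139.  84.  65.]
t 48.5 tcp [638.4 -86.8 106.9] psi -91.2 tilt 0.09 w 26.1 ff 49.7 F [ 0.9 -0.9 -0.8]
  turn az -0.0 then dx -1.4 dy 0.3 dz 72.9 mm ; j6 at goal 83
```

Call:
{"fn": "play_rows", "kwargs": {
  "series": [
    [0,0,0.02,0,0,0,0.1],
    [0,0,0.018,0,0,0,0.1],
    [0,0,0.012,0,0,0,0.1],
    [0,0,0.008,0,0,0,0.1],
    [0,0,0.005,0,0,0,0.1],
    [0,0,0.004,0,0,0,0.1],
    [0,0,0,0,0,0,0.1],
    [0,0,0,0,0,0,0.1]
  ]
}}

```text
time: 49.12
eef_pos: [0.6385, -0.0872, 0.0394]
ee_rot: [0.0, 1.0, -0.011, 0.001]
ft_force: [0.8, -1.0, -1.4]
width: 0.0264
finger_force: 49.7
```

```bash
python3 - <<'E'
from h import *
go(636.7,-87,-1.2,34,1)
E
```

```text
t 49.1 tcp [638.5 -87.2  39.4] psi -91.2 tilt 0.06 w 26.4 ff 49.7 F [ 0.8 -1.  -1.4]
  turn az -0.0 then dx -1.8 dy -0.2 dz 5.4 mm ; j6 at goal 83
```

Call:
{"fn": "play_rows", "kwargs": {
  "series": [
    [-0.001,0,0.002,0,0,0,0.1],
    [0,0,0.002,0,0,0,0.1],
    [0,0,0.001,0,0,0,0.1],
    [0,0,0.001,0,0,0,0.1],
    [0,0,0,0,0,0,0.1],
    [0,0,0,0,0,0,0.1]
  ]
}}

```text
time: 49.62
eef_pos: [0.6371, -0.087, 0.033]
ee_rot: [-0.0, 1.0, -0.011, 0.0]
ft_force: [-0.8, 2.2, 0.6]
width: 0.0263
finger_force: 50.0
```

Call:
{"fn": "play_rows", "kwargs": {
  "series": [
    [0,0,0,0,0,0,0.3],
    [0,0,0,0,0,0,0.45],
    [0,0,0,0,0,0,0.45],
    [0,0,0,0,0,0,0.45],
    [0,0,-0.02,0,0,0,0.45],
    [0,0,-0.04,0,0,0,0.45],
    [0,0,-0.04,0,0,0,0.45],
    [0,0,-0.04,0,0,0,0.45]
  ]
}}

```text
time: 50.28
eef_pos: [0.6366, -0.0871, 0.1741]
ee_rot: [-0.0, 1.0, -0.011, -0.0]
ft_force: [0.9, 0.0, 0.0]
width: 0.0383
finger_force: 0.0
```

Call:
{"fn": "play_rows", "kwargs": {
  "series": [
    [-0.04,-0.01,-0.02,0,0,0,0.8],
    [-0.04,-0.01,-0.02,0,0,0,0.8],
    [-0.04,-0.01,-0.02,0,0,0,0.8],
    [-0.04,-0.01,0,0,0,0,0.8],
    [0,0,0,0,0,0,0.8],
    [0,0,0,0,0,0,0.8]
  ]
}}

```text
time: 50.78
eef_pos: [0.4868, -0.0463, 0.228]
ee_rot: [0.0, 1.0, -0.01, 0.0]
ft_force: [-0.1, 0.5, -0.1]
width: 0.0683
finger_force: 0.0
```

```bash
python3 - <<'E'
from h import *
s=find("rod1","wrist"); save(s,"wf"); s=find("rod1","side","sidef"); s=find("rod1","top","topf"); go(636.7,-87)
for l in "frame tile spacer glaze_jar pyro_cone slip_jar mug".split():
    for d in bot.pinpoint(l,s)[:3]: print(l,round(d["p"],2),np.round(d["at"],3))
P,u,v=pts(s,np.ones((400,640),bool)); Q=P[(abs(P[:,0]-.422)<.07)&(abs(P[:,1]-.305)<.03)]
print("cradle stack z pct",np.percentile(Q[:,2],[5,25,50,75,95]).round(4))
E
```

```text
rod1 wrist 0.93 ztop 52.3 [ 621.9 -142.2] 84.8 24.4 -2.0 rgb [166. 162. 159.]
rod1 wrist 0.71 ztop 52.2 [625.5  24.3] 84.7 24.4 -0.9 rgb [168. 164. 161.]
rod1 wrist 0.66 ztop 52.3 [623.7 -86.8] 84.0 24.2 -1.3 rgb [167. 162. 157.]
rod1 side 0.74 ztop 52.0 [ 634.6 -156.1] 109.4 38.4 1.0 rgb [160. 150. 137.]
rod1 side 0.66 ztop 51.3 [634.9  16. ] 104.5 36.2 8.9 rgb [161. 151. 138.]
rod1 side 0.64 ztop 51.5 [634.6 -97.1] 104.7 21.8 -5.2 rgb [161. 152. 139.]
rod1 top 0.7 ztop 54.2 [635.6 -90. ] 106.4 18.6 1.6 rgb [115. 113. 106.]
rod1 top 0.6 ztop 54.0 [ 632.5 -145.1] 110.2 24.6 1.1 rgb [117. 115. 108.]
t 51.1 tcp [489.9 -46.9 227. ] psi -91.2 tilt 0.01 w 68.1 ff 0.0 F [-0.4  0.  -0.4]
  turn az -0.0 then dx 147.6 dy 36.9 dz None mm ; j6 at goal 83
frame 0.97 [ 0.225 -0.334  0.006]
frame 0.89 [0.422 0.303 0.059]
frame 0.66 [ 0.405 -0.633  0.011]
tile 0.83 [0.424 0.307 0.042]
tile 0.17 [ 0.476 -0.259 -0.001]
spacer 0.66 [0.42  0.31  0.023]
glaze_jar 0.4 [ 0.541  0.109 -0.002]
slip_jar 0.79 [0.756 0.063 0.   ]
slip_jar 0.39 [0.422 0.305 0.043]
mug 0.71 [ 0.758 -0.094 -0.001]
cradle stack z pct [0.0121 0.0477 0.0547 0.0689 0.0722]
```

View pics/topf.png

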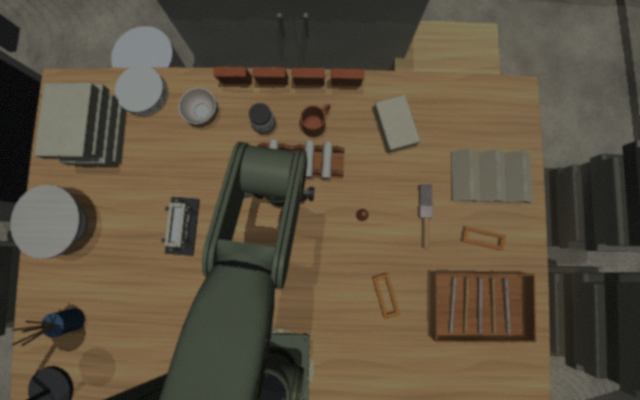

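The final top view shows the three rods in the rack at px (273,155), (310,158) and (327,158), the first partly behind the arm. The stack is in the cradle at (180,225), and there are no loose white rods on the bench.

```bash
python3 -c "
from workcell import bot
print(bot.job_done())"
```

```text
the job is handed in; nothing more can be done
None
```

I handed the job in: spacer, tile and frame are stacked flat in the cradle, and the three rods on the bench each sit down in a rack notch of their own, as the last camera images show; no verdict came back.

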